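# Blow-dry bearing caps on the sliding carriage

## Robot

A 6-joint arm with a two-finger parallel gripper is mounted at the origin on the work surface. World frame = base frame: x ahead of the robot, y to its left, z up, the work surface at z = 0. Lengths are in m, angles in rad, forces in N, time in s.
With the tool pointing down it reaches from about 0.225 to 0.875 m from the base axis. Payload 3.4 kg.
Tool frame: the origin (TCP) lies at the very end of the fingers, on their centre line; the grasp point (between the pads) lies 19 mm behind it; z points along the fingers, y is the direction in which the jaws open and shut (so a half turn about z gives the same grasp; the last joint's range is limited). The gripper opens to 85 mm and grips with 20 to 120 N. Pads are 22 mm wide; open, the fingers measure 114 mm over their backs; the gripper's body (76 mm by 85 mm) begins 54 mm behind the grasp point. The pads swing forward as they close: fully open they stand 13 mm farther back than shut.
Start: joints at [1.221, 0.276, 1.505, -0, 1.361, -0.121], TCP at [0.13, 0.56, 0.231] pointing down, gripper open.
Joint ranges: [-2.89, 2.89], [-0.75, 2.08], [0.22, 2.7], [-1.18, 4.32], [0.11, 2.71], [-2.7, 2.7]. Speed limits (rad/s): [2.57, 2.57, 3.14, 3.14, 3.14, 3.14].

## Interface

Orientations are given as a unit quaternion [w, x, y, z].
In Python, from rig import telemetry, imaging, manip, finder gives the robot as it stands.
- The arm moves only by the tool arm_command, never from a script. Its argument "steps" is a list of rows, each a list of 3 entries, a list of its own where there are three numbers: the turn, a rotation vector about the world's x, y, z in rad, then the shift along the world's x, y, z in mm, then the closure in counts, from 0 (fully open) to 255 (shut). In form: [[[rx, ry, rz], [dx, dy, dz], grip], ...]. A call has 1 to 20 rows; each row shifts and turns the commanded pose from where the row before left it; what a row does not reach is not made up. A row lasts 1/8 s, in which the tool goes at most 62.5 mm and 10.7 degrees, less where a joint would pass 70% of its speed; a pose out of reach is approached as far as the arm can. A call is refused whole if a number of a shift passes 62.5 or a number of a turn 0.188, either way. A call with a gripper value outside its range is refused whole. The fingers move at their own pace and stop on an object; "newtons" is the grip in N (left out, the last holds). Time passes only in rows, so rows that do not move let the fingers close. It gives the time, the measured TCP pose, the force and the opening at its end, in the units of the state.
- telemetry.get_state(): the state, without advancing time (a new reading comes with each control period).
- imaging.get_image(name): name is "scene" or "top" or "wrist"; returns the picture (400x640x3 uint8, blue, green, red); there is no depth.
- imaging.camera_params(name): a dict with "intrinsics" (3x3 intrinsics, pixels), "D" ([k1, k2, p1, p2, k3] as OpenCV has them; the pictures are not rectified), "R" (3x3) and "t" (3): a world point X has camera coordinates R X + t. Camera axes: x right, y down, z forward; pixel columns grow to the right and rows downward; lengths in m; the calibration is good to about 2 mm. A picture is of the moment at which its call begins: read the wrist's pose just before it. camera_params takes no time and is no camera call; for the wrist camera it gives the pose at the moment of the call.
- manip.sign_off(): hands the job in, once; it reports no verdict.
Trained networks look in the newest picture that a camera, given by its name, has taken for a name from the list of things; names that differ only in an ending like _2 or _b are one class to them, and where a whole thing is asked for, a point or a joint stands for the part that bears it (a point fixed in the world has none). Each returns a list of dicts, best first, with "score" (0 to 1); they miss things now and then, are a little off and sometimes report something else, mostly with a low value. They report only what shows in the picture. A call takes as long as a camera call.
- finder.cut_out(camera, thing): "pixels" (400x640 bool, what is visible of it) and "extent" ([left, top, width, height] in pixels, round what is visible of it).
The state is a dict: "clock": time; "qpos": joint angles; "qd": joint speeds; "effort": joint torques, N m; "position": TCP position; "ee_rot": TCP orientation; "contact_force": force on the tool from outside, world axes, zero at the start; "moment": the same for the moment, N m; "width": finger opening in m.
Only numpy, scipy, OpenCV 4.12 (cv2) and the standard library are available. Lean on these libraries where they do the work, as an engineer would, in place of code of your own. Each camera call takes 0.05 s, during which the arm holds its last target.

## Task

Run one blow-off cycle: first turn the air lever to shut, lay every bearing cap from the bench on the floor of the carriage tray (side by side, none on top of another), and push the carriage along its rail fully home to the nozzle end. Then set the lever to the middle mark of its plate and leave it there for three seconds, turn it back to shut, and push the loaded carriage fully back to the loading end. Push the tray only at the middle of its end walls, straight along the rail, because it skews and jams if pushed off-centre; leave the spanner, spray can and loose bearing where they are.

Things in the scene. Friction and masses are not known exactly. Their poses are not given: they have to be found in the camera images.
- station: Grey base plate 190 x 430 x 10 mm fixed to the bench, origin on the bench at the middle of the rail. Its +y is the sliding direction from the loading end to the nozzle end (home); the steel guide rail, 16 mm wide with toothed edges, its top 26 mm above the bench, runs along this y axis at x = 0. A nozzle pipe 12 mm thick stands 108 mm to +x of the rail, over y = -15 to +195 mm, its top 98 mm above the bench. The station's place and yaw vary.
- carriage (a joint): Travel along the rail in m: 0 = stop at the loading end, 0.18 = home. At travel q the tray's centre is at station x = 0, y = q - 0.09. Slides with about 2.5 N and stays where left. Pushed more than about 20 mm off centre, or dragged sideways by a few mm, the sprung tray skews and its guide pins catch in the rail's teeth: it jams. Let go, it springs straight and frees.
- tray (a joint): Skew of the tray on the carriage in rad, about the vertical through the tray's centre; 0 = straight, weakly spring-centred, the pins catch at about 0.03 either way. The reading is noisy by about 0.01.
- tray_floor (a point): Centre of the upper face of the tray's floor, 32 mm above the bench. The open aluminium tray is 150 mm (its x, across the rail) by 166 mm (its y, along the rail), inside 144 x 160 mm. Its two side walls are 3 mm thick and rise 30 mm above the floor; its two end walls are of smooth white nylon, 3 mm thick and reach 34 mm above the floor (66 mm above the bench). Axes as the station's.
- tray_load_end (a point): Middle of the outer face of the tray's end wall that faces the loading end (-y): push here towards +y to send the carriage home. 49 mm above the bench; a black patch 26 mm wide marks it.
- tray_home_end (a point): Middle of the outer face of the opposite end wall (+y side, with a like black patch): push here towards -y to send the carriage back. 49 mm above the bench.
- lever (a joint): Angle of the air lever in rad, anticlockwise seen from above: 0 = shut (against its stop; the lever then points along the valve's +y, at the first black mark), 0.785 = the middle of three black marks, 1.57 = the last mark, fully open (pointing along the valve's -x). It stays where it is left (friction 0.1 N m).
- lever_hinge (a point): Point on the lever's vertical pivot axis, 61 mm above the bench, with the axes of the fixed valve (not turning with the lever). Below it is the grey valve block 50 x 50 mm and a square aluminium quadrant plate 125 x 120 mm, top 48 mm above the bench, that carries the three marks. The valve's place and yaw vary.
- lever_pin (a point): Middle of the upright round black handle pin at the lever's end, 70 mm from the pivot axis: 16 mm thick, reaching from 64 mm (top of the flat lever arm) to 105 mm above the bench; this point is 85 mm above the bench.
- cap1_mid (a point): Centre of a dark steel bearing cap, an arched block 64 mm long (its x) x 26 mm thick (its y) x 40 mm high (its z, 20 mm either side of this point), 0.28 kg; best gripped across its 26 mm thickness. Two to four of the four alike caps are present, on the bench on the robot's side of the station.
- cap2_mid (a point): Centre of a dark steel bearing cap, an arched block 64 mm long (its x) x 26 mm thick (its y) x 40 mm high (its z, 20 mm either side of this point), 0.28 kg; best gripped across its 26 mm thickness. Two to four of the four alike caps are present, on the bench on the robot's side of the station.
- cap3_mid (a point): Centre of a dark steel bearing cap, an arched block 64 mm long (its x) x 26 mm thick (its y) x 40 mm high (its z, 20 mm either side of this point), 0.28 kg; best gripped across its 26 mm thickness. Two to four of the four alike caps are present, on the bench on the robot's side of the station.
- cap4_mid (a point): Centre of a dark steel bearing cap, an arched block 64 mm long (its x) x 26 mm thick (its y) x 40 mm high (its z, 20 mm either side of this point), 0.28 kg; best gripped across its 26 mm thickness. Two to four of the four alike caps are present, on the bench on the robot's side of the station.
- spanner: Steel spanner 170 mm long lying on the bench; to be left alone.
- can: Grey spray can, 60 mm thick, 120 mm tall; to be left alone.
- bearing: Loose bearing ring, 84 mm across, 18 mm high, lying flat; to be left alone.

How it is judged:
On the way, in this order (a step that is already met when the one before it is completed fails the run):
1. the air lever is turned to shut (value of joint lever below 0.09 rad), for 0.2 s.
2. all caps lie on the tray's floor, with the lever still shut (x of cap1_mid in the frame of tray_floor between -0.068 and 0.068 m and y of cap1_mid in the frame of tray_floor between -0.078 and 0.078 m and z of cap1_mid in the frame of tray_floor between 0.006 and 0.026 m and x of cap2_mid in the frame of tray_floor between -0.068 and 0.068 m and y of cap2_mid in the frame of tray_floor between -0.078 and 0.078 m and z of cap2_mid in the frame of tray_floor between 0.006 and 0.026 m and x of cap3_mid in the frame of tray_floor between -0.068 and 0.068 m and y of cap3_mid in the frame of tray_floor between -0.078 and 0.078 m and z of cap3_mid in the frame of tray_floor between 0.006 and 0.026 m and x of cap4_mid in the frame of tray_floor between -0.068 and 0.068 m and y of cap4_mid in the frame of tray_floor between -0.078 and 0.078 m and z of cap4_mid in the frame of tray_floor between 0.006 and 0.026 m and value of joint lever below 0.09 rad), for 0.2 s.
3. the loaded carriage is fully home at the nozzle end, with the lever shut (all of step 2 and value of joint carriage above 0.172 m), for 0.2 s.
4. the lever stands at the middle mark (0.785 rad within 0.11) for 2 s, carriage home (value of joint lever between 0.675 and 0.895 rad and value of joint carriage above 0.172 m), for 2 s.
5. the lever is shut again, carriage still home (value of joint lever below 0.09 rad and value of joint carriage above 0.172 m), for 0.2 s.
At the end, for the whole second after the job is handed in: Carriage back against the stop at the loading end (within 8 mm), lever shut (below 0.09 rad), every cap present at rest on the tray's floor: its centre inside the walls and 6 to 26 mm above the floor (all of step 2 and value of joint carriage below 0.008 m and linear speed of each of cap1, cap2, cap3, cap4 below 0.02 m/s); the robot touches nothing.
It fails at once if the spanner is moved more than 30 mm (distance of spanner from where it was at the start of the episode above 0.03 m).
It fails at once if the can is moved more than 30 mm (distance of can from where it was at the start of the episode above 0.03 m).
It fails at once if the bearing is moved more than 30 mm (distance of bearing from where it was at the start of the episode above 0.03 m).
Of cap1, cap2, cap3, cap4 only 2 to 4 are there at a start; the rules pass over those that are not, and their reading is None.
At some moment in a run one of cap1, cap2, cap3, cap4 may be knocked a few centimetres aside while the robot is not near it.
Once in a run the grip may slacken for a moment while it holds something.
It also fails if it takes over 210 s, if anything falls off the work surface, if the arm or the gripper's body presses on something with over 40 N, if the wrist force passes 120 N, or if a joint passes its speed limit or range.

## Working session

There is one attempt and no reset: what is moved stays moved. The work goes in short steps, Python scripts to look and compute and a tool call to move; the robot and the scene stay as the last step left them, time stands still between calls to the robot, and variables do not carry over. Pictures are saved under pics/ and viewed, and the job is handed in when it is done.

Besides the shell and the picture viewer there is one more tool, called after ">>>" as name(argument=value, ...) on one line, values as JSON. arm_command: Moves the arm, as the interface text tells. Its arguments: {"type":"object","properties":{"steps":{"type":"array"},"newtons":{"type":"number"}},"required":["steps"]}

```bash
ls; mkdir -p pics; python3 - <<'E'
from rig import telemetry, imaging, manip, finder
import cv2,numpy as np
print(telemetry.get_state())
for n in ["scene","top","wrist"]:
    im=imaging.get_image(n); cv2.imwrite(f"pics/{n}0.png",im)
    p=imaging.camera_params(n); print(n,{k:np.round(v,4).tolist() for k,v in p.items()})
E
```

```text
pics
{'clock': 0.0, 'qpos': array([ 1.22098491e+00,  2.76581831e-01,  1.50616486e+00,  1.24456665e-05,
        1.36072458e+00, -1.21005180e-01]), 'qd': array([ 0.00026787,  0.00030322, -0.00021111, -0.00188558,  0.00059632,
        0.00113242]), 'effort': array([ 4.34817230e-04, -4.16778123e+01, -2.45808452e+01,  2.92765990e-04,
        1.09553779e-02,  7.11799899e-07]), 'position': array([0.13023103, 0.5594887 , 0.2304346 ]), 'ee_rot': array([-2.25001424e-04,  1.14154974e-01,  9.93462510e-01, -9.11982742e-04]), 'contact_force': array([-0.00899297, -0.06094276,  0.51890465]), 'moment': array([-0.00991109, -0.00922593,  0.00811461]), 'width': 0.0856837074109191}
scene {'intrinsics': [[429.4318, 0.0, 320.8369], [0.0, 429.4318, 211.3437], [0.0, 0.0, 1.0]], 'D': [-0.0973, 0.0, 0.0, 0.0, 0.0], 'R': [[0.8244, 0.5659, 0.0093], [0.4834, -0.6955, -0.5317], [-0.2944, 0.4428, -0.8469]], 't': [-0.4418, -0.2305, 1.2803]}
top {'intrinsics': [[438.4293, 0.0, 321.1711], [0.0, 438.4293, 193.9143], [0.0, 0.0, 1.0]], 'D': [0.0218, 0.0, 0.0, 0.0, 0.0], 'R': [[0.0085, -0.9999, 0.0094], [-0.9971, -0.0091, -0.0761], [0.0762, -0.0087, -0.9971]], 't': [-0.0283, 0.5509, 1.1462]}
wrist {'intrinsics': [[322.9866, 0.0, 316.5873], [0.0, 322.9866, 203.2183], [0.0, 0.0, 1.0]], 'D': [-0.0586, 0.0, 0.0, 0.0, 0.0], 'R': [[0.226, 0.9741, -0.0007], [0.9207, -0.2134, 0.3266], [0.318, -0.0744, -0.9452]], 't': [-0.5746, -0.0425, 0.3815]}
```

View pics/scene0.png

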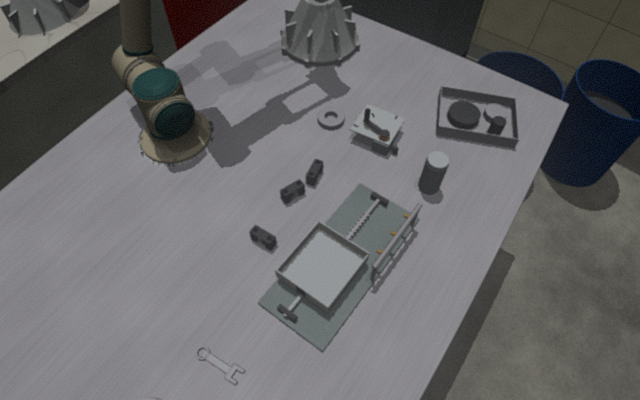

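View pics/top0.png

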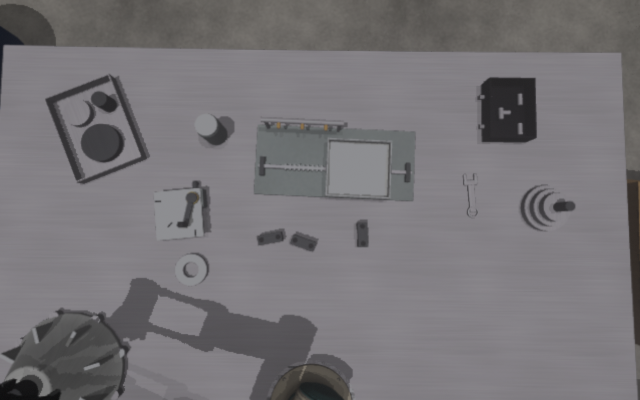

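View pics/wrist0.png

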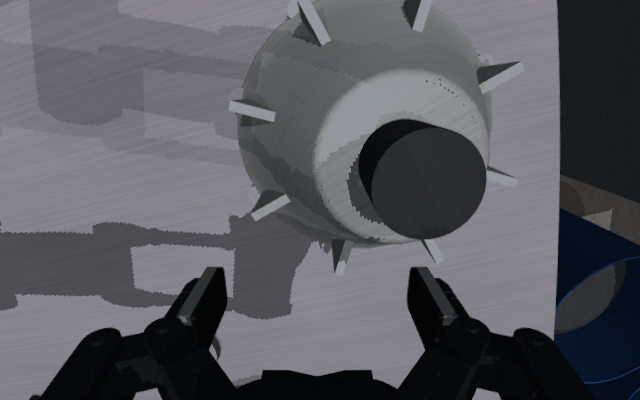

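```bash
cat > h.py <<'E'
from rig import telemetry, imaging, manip, finder
import cv2,numpy as np
def ray(n,uv,P=None):
    P=P or imaging.camera_params(n)
    uv=np.asarray(uv,float).reshape(-1,1,2)
    x=cv2.undistortPoints(uv,np.array(P["intrinsics"]),np.array(P["D"])).reshape(-1,2)
    d=np.c_[x,np.ones(len(x))]@np.array(P["R"])
    c=-np.array(P["R"]).T@np.array(P["t"])
    return c,d
def px2w(n,uv,z,P=None):
    c,d=ray(n,uv,P); return c+d*((z-c[2])/d[:,2])[:,None]
def w2px(n,X,P=None):
    P=P or imaging.camera_params(n)
    return cv2.projectPoints(np.asarray(X,float).reshape(-1,1,3),cv2.Rodrigues(np.array(P["R"]))[0],np.array(P["t"]),np.array(P["intrinsics"]),np.array(P["D"]))[0].reshape(-1,2)
E
python3 - <<'E'
from h import *
from rig import imaging
im={n:imaging.get_image(n) for n in ["top","scene"]}
for cam in im:
    vis=im[cam].copy()
    for t in ["cap1_mid","lever","lever_pin","tray","station","can","spanner","bearing","lever_hinge"]:
        r=finder.cut_out(cam,t)
        for d in r[:5]:
            m=d["pixels"]; ys,xs=np.nonzero(m)
            print(cam,t,round(d["score"],2),d["extent"],len(xs),round(xs.mean(),1),round(ys.mean(),1),cv2.minAreaRect(np.c_[xs,ys].astype(np.float32)))
            if d["score"]>.4: vis[m]=vis[m]//2+np.array(np.random.randint(0,127,3),dtype=np.uint8)
    cv2.imwrite(f"pics/seg_{cam}.png",vis)
c=im["top"][90:300,140:430]; cv2.imwrite("pics/topcrop.png",cv2.resize(c,None,fx=2.7,fy=2.7,interpolation=cv2.INTER_CUBIC))
E
```

```text
top lever 0.6 [176.9, 194.4, 17.0, 32.3] 297 187.3 208.4 ((186.8089599609375, 209.3524169921875), (12.367311477661133, 36.73053741455078), 15.068489074707031)
top lever 0.27 [172.4, 253.6, 36.9, 32.4] 695 190.2 269.9 ((190.5, 269.5), (31.0, 31.0), 90.0)
top lever_pin 0.57 [172.8, 195.1, 22.3, 31.3] 244 187.1 209.4 ((186.4583740234375, 209.62948608398438), (9.826292991638184, 35.735069274902344), 17.818889617919922)
top tray 0.6 [323.3, 138.3, 69.7, 60.7] 3757 358.7 168.1 ((358.52166748046875, 167.98007202148438), (65.15180206298828, 58.53254699707031), 2.38594388961792)
top station 0.71 [254.8, 117.4, 161.3, 81.0] 11505 333.6 160.5 ((335.05255126953125, 158.34329223632812), (159.42630004882812, 77.05680084228516), 2.602562189102173)
top can 0.95 [194.3, 113.7, 34.5, 30.7] 735 210.3 129.2 ((210.25003051757812, 129.25001525878906), (36.06244659423828, 22.62741470336914), 45.0)
top can 0.56 [256.6, 117.5, 160.3, 82.6] 11539 333.4 160.2 ((335.4310302734375, 158.67242431640625), (159.60646057128906, 77.86540222167969), 3.3664608001708984)
top can 0.52 [325.2, 138.4, 68.5, 62.2] 3821 358.9
[... 1242 characters left out ...]
((339.7093200683594, 255.07106018066406), (86.23797607421875, 177.35736083984375), 36.27661895751953)
scene spanner 0.79 [195.1, 345.4, 49.2, 38.6] 507 219.0 363.4 ((217.76922607421875, 362.3461608886719), (51.587120056152344, 17.47305679321289), 33.6900634765625)
scene bearing 0.93 [318.6, 107.0, 25.1, 24.4] 428 330.5 117.6 ((330.5, 118.0), (22.0, 25.0), 90.0)
scene bearing 0.69 [348.5, 104.2, 55.8, 50.2] 1571 378.3 128.1 ((377.34161376953125, 129.91583251953125), (52.464813232421875, 41.69595718383789), 20.85445785522461)
scene lever_hinge 0.62 [345.9, 106.7, 58.9, 49.2] 1560 378.4 128.2 ((377.67242431640625, 129.9310302734375), (53.179115295410156, 42.411983489990234), 23.198589324951172)
```

View pics/seg_top.png

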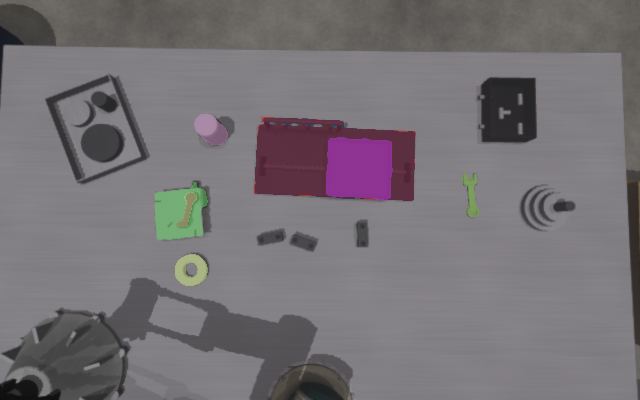

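View pics/topcrop.png

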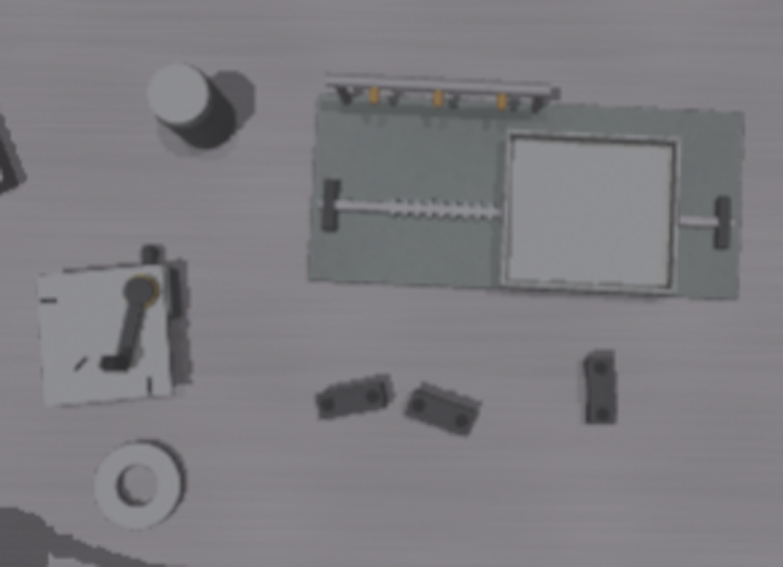

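```bash
python3 - <<'E'
from h import *
im=imaging.get_image("top"); 
P=imaging.camera_params("wrist"); s=telemetry.get_state()
c=-P["R"].T@P["t"]; print("cam-tcp",c-s["position"], P["R"][2])
for t in ["cap1","cap2","cap"]:
    try:
        r=finder.cut_out("top",t)
        for d in r: ys,xs=np.nonzero(d["pixels"]); print(t,d["score"],d["extent"],cv2.minAreaRect(np.c_[xs,ys].astype(np.float32)))
    except Exception as e: print(e)
def cu(x,y): return [140+(x+.5)/2.7-.5, 90+(y+.5)/2.7-.5]
def W(pts,z): return px2w("top",[cu(*p) for p in pts],z)
print("plate",W([(318,98),(744,112),(738,298),(308,281)],.010).round(4))
print("rail stops",W([(331,205),(723,222)],.03).round(4))
print("tray top",W([(503,130),(680,137),(674,292),(500,285)],.066).round(4))
print("valve plate",W([(38,275),(165,265),(172,395),(45,406)],.048).round(4))
print("hinge",W([(140,290)],.070).round(4),"pin top",W([(110,362)],.105),"pin base",W([(124,360)],.064))
print("marks",W([(150,383),(80,363),(48,300)],.048))
print("bear",W([(139,485)],.018),"can",W([(180,95)],.12))
# caps: dark threshold
g=cv2.cvtColor(im,cv2.COLOR_BGR2GRAY)
m=(g<75).astype(np.uint8); n,l,st,ce=cv2.connectedComponentsWithStats(m)
for i in range(1,n):
    x,y,w,h,a=st[i]
    if 80<a<600 and 225<x<420 and 210<y<260:
        pts=np.argwhere(l==i)[:,::-1].astype(np.float32)
        r=cv2.minAreaRect(pts); b=px2w("top",cv2.boxPoints(r),.04)
        print(st[i],r,"W",px2w("top",[r[0]],.04).round(4)); print(b.round(4)[:,:2].tolist())
E
```

```text
cam-tcp [-0.08266402  0.01919338  0.14342911] [ 0.31851732 -0.07310116 -0.94509414]
it knows: bearing, can, cap1_mid, cap2_mid, cap3_mid, cap4_mid, carriage, lever, lever_hinge, lever_pin, spanner, station, tray, tray_floor, tray_home_end, tray_load_end
it knows: bearing, can, cap1_mid, cap2_mid, cap3_mid, cap4_mid, carriage, lever, lever_hinge, lever_pin, spanner, station, tray, tray_floor, tray_home_end, tray_load_end
it knows: bearing, can, cap1_mid, cap2_mid, cap3_mid, cap4_mid, carriage, lever, lever_hinge, lever_pin, spanner, station, tray, tray_floor, tray_home_end, tray_load_end
plate [[ 0.7353  0.1509  0.01  ]
 [ 0.7255 -0.2779  0.01  ]
 [ 0.5377 -0.2705  0.01  ]
 [ 0.5508  0.1573  0.01  ]]
rail stops [[ 0.6243  0.1334  0.03  ]
 [ 0.6112 -0.2519  0.03  ]]
tray top [[ 0.6932 -0.0342  0.066 ]
 [ 0.6881 -0.2038  0.066 ]
 [ 0.5393 -0.1976  0.066 ]
 [ 0.5444 -0.0325  0.066 ]]
valve plate [[0.5513 0.4096 0.048 ]
 [0.562  0.2891 0.048 ]
 [0.4378 0.2787 0.048 ]
 [0.4266 0.3982 0.048 ]]
hinge [[0.5363 0.3059 0.07  ]] pin top [[0.46840012 0.32078773 0.105     ]] pin base [[0.4706113  
[... 192 characters left out ...]
97822 0.26073671 0.12      ]]
[356 223  12  24 225] ((361.5648498535156, 234.2967529296875), (23.021242141723633, 10.187273979187012), 87.1375961303711) W [[ 0.4453 -0.1293  0.04  ]]
[[0.4743, -0.1145], [0.4759, -0.141], [0.4163, -0.144], [0.4148, -0.1176]]
[258 231  26  13 213] ((270.4207763671875, 237.5773468017578), (9.030138969421387, 25.308958053588867), 79.3803482055664) W [[0.4348 0.1075 0.04  ]]
[[0.44, 0.142], [0.4526, 0.0777], [0.4297, 0.073], [0.4172, 0.1372]]
[291 235  25  15 218] ((303.04376220703125, 241.8795623779297), (23.922012329101562, 9.483369827270508), 19.98310661315918) W [[0.4244 0.0227 0.04  ]]
[[0.4232, 0.0561], [0.4463, 0.048], [0.4256, -0.0106], [0.4026, -0.0024]]
```

>>> arm_command(steps=[[[0, 0, 0], [34, -24, 3], 0], [[0, 0, 0], [34, -24, 3], 0], [[0, 0, 0], [34, -24, 3], 0], [[0, 0, 0], [34, -24, 0], 0], [[0, 0, 0], [34, -24, 0], 0], [[0, 0, 0], [34, -24, 0], 0], [[0, 0, 0], [34, -24, 0], 0], [[0, 0, 0], [34, -24, 0], 0], [[0, 0, 0], [34, -24, 0], 0], [[0, 0, 0], [34, -24, 0], 0], [[0, 0, 0], [0, 0, 0], 0], [[0, 0, 0], [0, 0, 0], 0]])

```text
clock: 2.7
position: [0.47, 0.3201, 0.2402]
ee_rot: [-0.001, 0.114, 0.993, 0.0]
contact_force: [0.8, -0.1, 0.4]
width: 0.0852
```

```bash
python3 - <<'E'
from h import *
s=telemetry.get_state(); print(s["position"],s["ee_rot"],s["clock"])
P=imaging.camera_params("wrist")
im=imaging.get_image("wrist"); cv2.imwrite("pics/w1.png",im)
for t in ["lever","lever_pin","lever_hinge","bearing"]:
    for d in finder.cut_out("wrist",t): ys,xs=np.nonzero(d["pixels"]); print(t,d["score"],d["extent"],cv2.minAreaRect(np.c_[xs,ys].astype(np.float32)))
print(w2px("wrist",[[.5363,.3059,.064],[.4706,.3205,.064],[.4684,.3208,.105]],P))
im=imaging.get_image("top"); cv2.imwrite("pics/t1.png",im)
im=imaging.get_image("scene"); cv2.imwrite("pics/s1.png",im)
E
```

```text
[0.4699713  0.32013631 0.24017139] [-5.20023959e-04  1.14382442e-01  9.93436646e-01  1.29214273e-04] 2.7
lever 0.65 [305.0, 168.4, 26.4, 87.0] ((322.0, 209.5), (81.0, 24.0), 90.0)
lever_pin 0.78 [312.1, 167.7, 21.6, 86.3] ((322.0, 209.5), (81.0, 24.0), 90.0)
lever_hinge 0.96 [271.8, 118.3, 141.9, 141.1] ((346.6313781738281, 191.32528686523438), (117.66287231445312, 117.01394653320312), 71.37842559814453)
lever_hinge 0.25 [308.9, 170.1, 24.3, 83.0] ((321.5, 210.0), (80.0, 23.0), 90.0)
bearing 0.59 [249.4, 18.1, 77.2, 84.1] ((289.3647766113281, 59.487701416015625), (78.85662078857422, 82.93073272705078), 5.194429397583008)
[[317.38803427 239.95692544]
 [316.79724656 180.16412488]
 [316.63576108 189.54826119]]
```

View pics/w1.png

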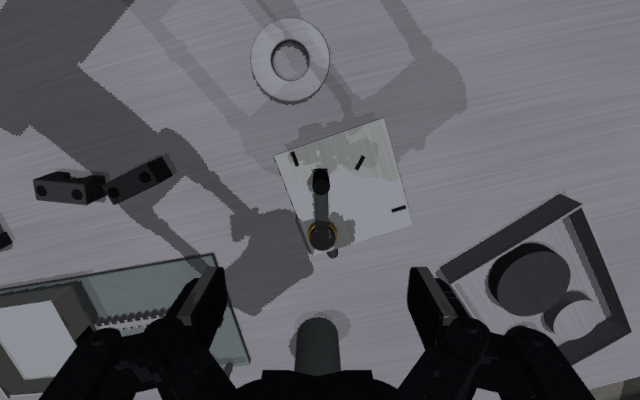

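View pics/s1.png

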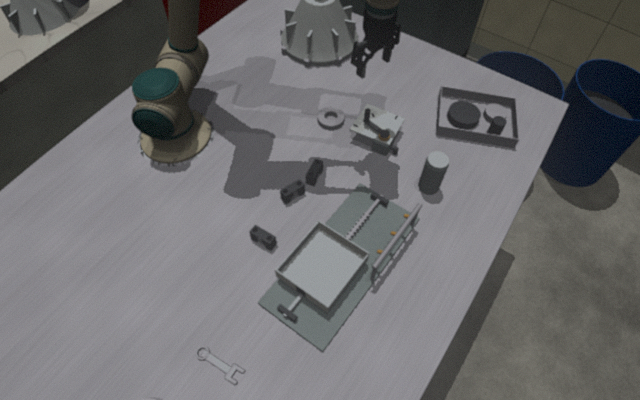

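```bash
python3 - <<'E'
from h import *
P=imaging.camera_params("wrist")
im=cv2.imread("pics/w1.png"); cv2.imwrite("pics/w1c.png",cv2.resize(im[100:280,240:430],None,fx=4,fy=3.3,interpolation=cv2.INTER_CUBIC) if 0 else cv2.resize(im[105:255,250:430],None,fx=4,fy=4,interpolation=cv2.INTER_CUBIC))
im=cv2.imread("pics/t1.png"); cv2.imwrite("pics/t1c.png",cv2.resize(im[165:265,140:240],None,fx=6,fy=6,interpolation=cv2.INTER_CUBIC))
E
```

```text
(no output)
```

View pics/w1c.png

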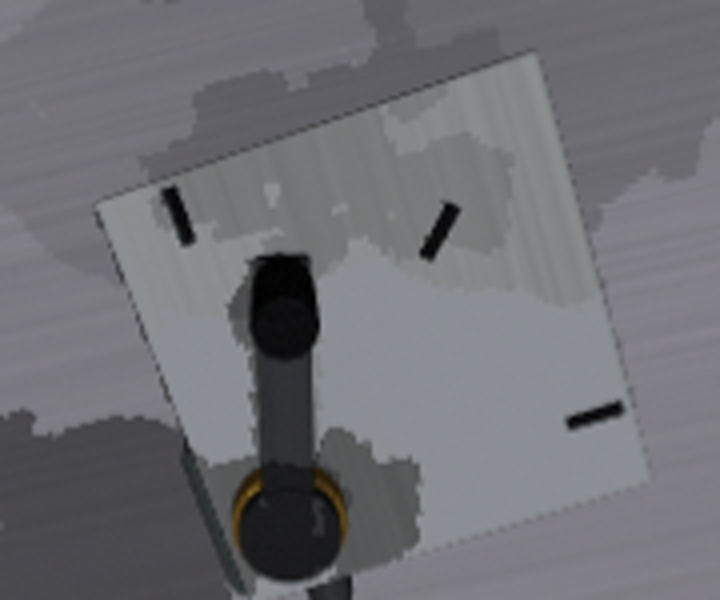

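View pics/t1c.png

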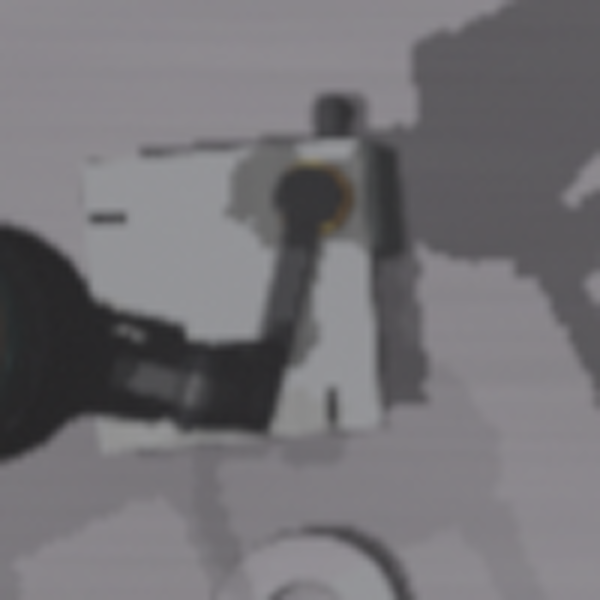

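```bash
python3 - <<'E'
from h import *
P=imaging.camera_params("wrist")
f=lambda x,y:[250+(x+.5)/4-.5,105+(y+.5)/4-.5]
for n,p,z in [("pin top",(285,327),.105),("hinge",(290,530),.074),("hinge ring",(290,513),.064),("shut",(596,415),.048),("mid",(440,232),.048),("open",(178,216),.048),("c1",(95,205),.048),("c2",(537,52),.048),("c3",(650,482),.048)]:
    print(n,px2w("wrist",[f(*p)],z,P).round(4))
E
```

```text
pin top [[0.4665 0.3255 0.105 ]]
hinge [[0.5299 0.313  0.074 ]]
hinge ring [[0.5295 0.3132 0.064 ]]
shut [[0.5269 0.4013 0.048 ]]
mid [[0.4665 0.3683 0.048 ]]
open [[0.4468 0.302  0.048 ]]
c1 [[0.439  0.2815 0.048 ]]
c2 [[0.4263 0.401  0.048 ]]
c3 [[0.5504 0.4134 0.048 ]]
```

>>> arm_command(steps=[[[0, 0, 0], [-3, 4, -40], 0], [[0, 0, 0], [0, 0, -50], 0], [[0, 0, 0], [0, 0, -45], 0], [[0, 0, 0], [0, 0, -32], 100], [[0, 0, 0], [0, 0, 0], 190], [[0, 0, 0], [0, 0, 0], 190], [[0, 0, 0], [0, 0, 0], 190], [[0, 0, 0], [0, 0, 0], 190], [[0, 0, 0], [0, 0, 0], 190]], newtons=25)

```text
clock: 4.18
position: [0.4678, 0.3242, 0.0741]
ee_rot: [0.001, 0.114, 0.993, 0.0]
contact_force: [-0.5, 1.0, -0.7]
width: 0.022
```

```bash
python3 - <<'E'
from h import *
s=telemetry.get_state(); print(s["position"],s["width"],s["clock"],s["qpos"])
im=imaging.get_image("wrist"); cv2.imwrite("pics/w2.png",im)
import math
h=np.array([.5345,.310]); p=s["position"][:2]
# arc rows
th0=1.275; th=th0; prev=h+.07*np.array([math.cos(1.662+th),math.sin(1.662+th)])
for i in range(9):
    th-=th0/9 ; 
    q=h+.07*np.array([math.cos(1.662+th),math.sin(1.662+th)]); print(round(th,3),((q-prev)*1000).round(1)); prev=q
E
```

```text
[0.46775106 0.32422002 0.0740756 ] 0.02201288658529221 4.175 [ 4.83834134e-01  3.96618893e-01  1.74714086e+00  6.04481923e-05
  9.96401766e-01 -8.58208785e-01]
1.133 [2.7 9.5]
0.992 [4.  9.1]
0.85 [5.3 8.4]
0.708 [6.4 7.6]
0.567 [7.4 6.6]
0.425 [8.2 5.5]
0.283 [8.9 4.3]
0.142 [9.5 3. ]
0.0 [9.8 1.6]
```

View pics/w2.png

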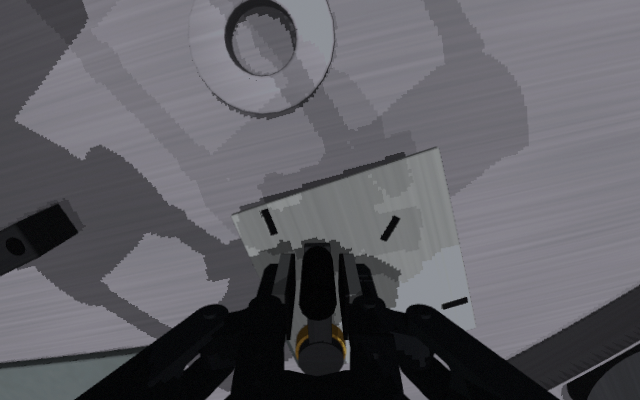

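>>> arm_command(steps=[[[0, 0, -0.14], [2.7, 9.5, 0], 190], [[0, 0, -0.14], [4, 9.1, 0], 190], [[0, 0, -0.14], [5.3, 8.4, 0], 190], [[0, 0, -0.14], [6.4, 7.6, 0], 190], [[0, 0, -0.14], [7.4, 6.6, 0], 190], [[0, 0, -0.14], [8.2, 5.5, 0], 190], [[0, 0, -0.14], [8.9, 4.3, 0], 190], [[0, 0, -0.14], [9.5, 3, 0], 190], [[0, 0, -0.14], [9.8, 1.6, 0], 190], [[0, 0, 0], [2, 0, 0], 190], [[0, 0, 0], [2, 0, 0], 190], [[0, 0, 0], [0, 0, 0], 190]])

```text
clock: 5.72
position: [0.5319, 0.3797, 0.0731]
ee_rot: [-0.001, 0.677, 0.736, -0.001]
contact_force: [-4.3, 1.7, 0.9]
width: 0.0221
```

```bash
python3 - <<'E'
from h import *
s=telemetry.get_state(); print(s["position"],s["width"],s["clock"],s["qpos"],s["contact_force"])
im=imaging.get_image("wrist"); cv2.imwrite("pics/w3.png",im)
im=imaging.get_image("top"); cv2.imwrite("pics/t3.png",cv2.resize(im[165:265,140:240],None,fx=6,fy=6))
E
```

```text
[0.53187628 0.37973586 0.07308682] 0.022124163723058463 5.725 [0.51278705 0.50776145 1.54720526 0.00170809 1.08934515 0.42892621] [-4.25702103  1.68115693  0.93454559]
```

View pics/w3.png

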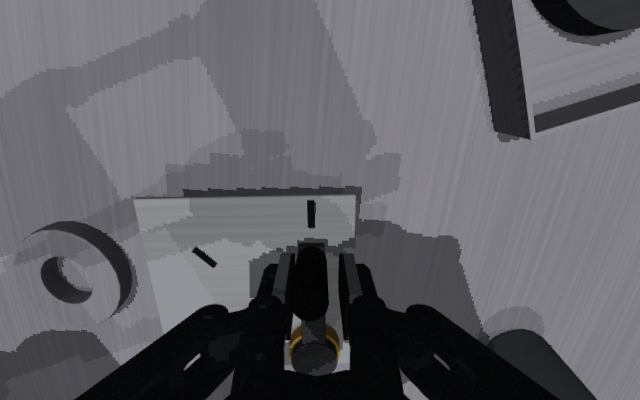

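View pics/t3.png

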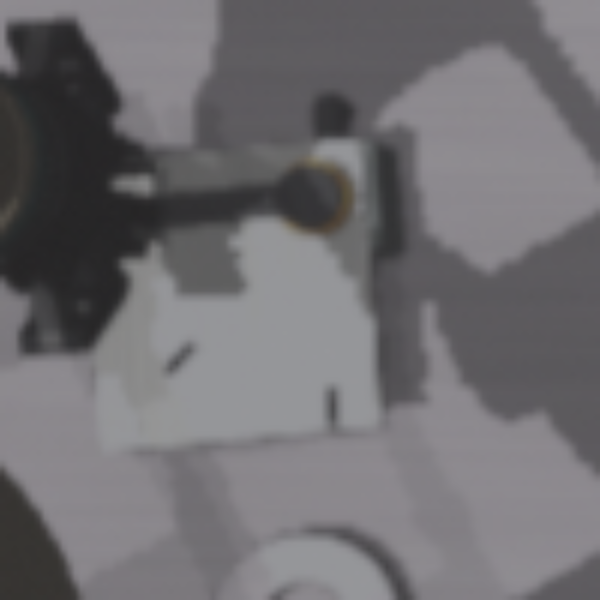

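>>> arm_command(steps=[[[0, 0, 0], [-3, 0, 0], 190], [[0, 0, 0], [0, 0, 25], 190], [[0, 0, 0], [0, 0, 45], 190], [[0, 0, 0], [0, 0, 50], 0], [[0, 0, 0], [-15, -40, 40], 0], [[0, 0, 0], [-20, -50, 18], 0], [[0, 0, 0], [-20, -55, 0], 0], [[0, 0, 0], [-20, -55, 0], 0], [[0, 0, 0], [-20, -55, 0], 0], [[0, 0, 0], [-5, -25, 0], 0], [[0, 0, 0], [0, 0, 0], 0], [[0, 0, 0], [0, 0, 0], 0]])

```text
clock: 7.32
position: [0.4314, 0.0999, 0.2517]
ee_rot: [0.001, 0.678, 0.735, 0.001]
contact_force: [0.5, 0.3, 0.5]
width: 0.0859
```

```bash
cat > look.py <<'E'
from h import *
import sys
k=sys.argv[1]
s=telemetry.get_state(); print(s["position"].round(4),s["ee_rot"].round(4),round(s["width"],4),s["clock"],s["contact_force"].round(1), "jawang",)
w,x,y,z=s["ee_rot"]; jy=np.array([2*(x*y-w*z),1-2*(x*x+z*z)]); print("jaw angle",np.arctan2(jy[1],jy[0]))
for n in ["wrist","top"]:
    P=imaging.camera_params(n); im=imaging.get_image(n); cv2.imwrite(f"pics/{n}_{k}.png",im)
    np.savez(f"pics/{n}_{k}.npz",**{a:np.array(b) for a,b in P.items()})
    r=finder.cut_out(n,"cap1_mid")
    for d in r: print(n,"net",round(d["score"],2),d["extent"])
    g=cv2.cvtColor(im,cv2.COLOR_BGR2GRAY)
E
python3 look.py 4
```

```text
[0.4314 0.0999 0.2517] [6.000e-04 6.775e-01 7.355e-01 7.000e-04] 0.0859 7.325 [0.5 0.3 0.5] jawang
jaw angle 0.0819908978901994
```

View pics/wrist_4.png

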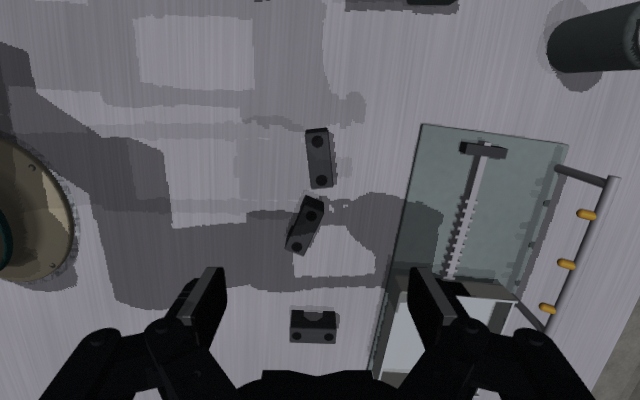

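View pics/top_4.png

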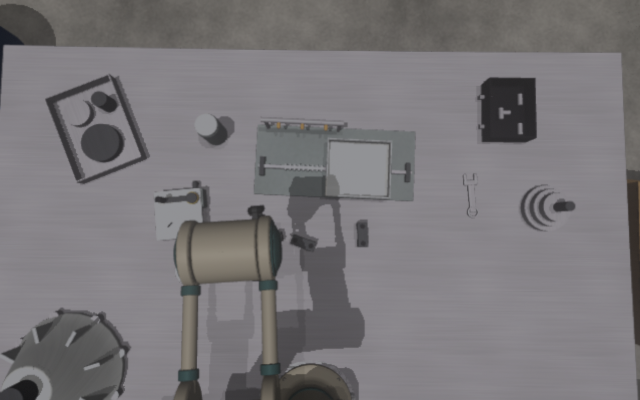

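```bash
python3 - <<'E'
import cv2
im=cv2.imread("pics/wrist_4.png"); cv2.imwrite("pics/w4c.png",cv2.resize(im[115:265,260:360],None,fx=4,fy=4,interpolation=cv2.INTER_CUBIC))
E
```

```text
(no output)
```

View pics/w4c.png

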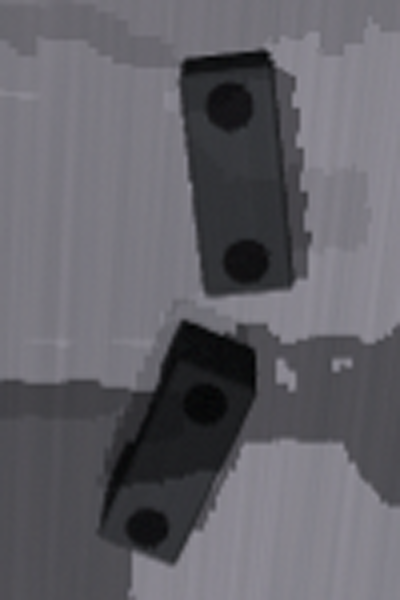

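```bash
python3 - <<'E'
from h import *
P=dict(np.load("pics/wrist_4.npz"))
f=lambda x,y:[260+(x+.5)/4-.5,115+(y+.5)/4-.5]
for n,a,b in [("B",(229,106),(246,261)),("C",(206,404),(147,528))]:
    for z in (.04,):
        p=px2w("wrist",[f(*a),f(*b)],z,P); d=p[0]-p[1]; print(n,p.mean(0).round(4),"len",np.linalg.norm(d).round(4),"ang",np.arctan2(d[1],d[0]))
for n,pts in [("B",[(183,74),(270,66),(293,287),(205,296)]),("C",[(178,358),(252,388),(174,562),(104,533)])]:
    p=px2w("wrist",[f(*a) for a in pts],.04,P); print(n,p.mean(0).round(4),p[:,:2].round(4).tolist())
E
```

```text
B [0.4331 0.1119 0.04  ] len 0.044 ang 1.7636824305312426
C [0.4219 0.025  0.04  ] len 0.0445 ang 1.2312465785903988
B [0.4332 0.1123 0.04  ] [[0.4157, 0.1411], [0.439, 0.1452], [0.4514, 0.0838], [0.4265, 0.079]]
C [0.4219 0.0265 0.04  ] [[0.4201, 0.0596], [0.4424, 0.0521], [0.4235, -0.0069], [0.4015, 0.0012]]
```

>>> arm_command(steps=[[[0, 0, 0.111], [2, 12, -50], 0], [[0, 0, 0], [0, 0, -60], 0], [[0, 0, 0], [0, 0, -60], 0], [[0, 0, 0], [0, 0, -45], 0], [[0, 0, 0], [0, 0, -25], 0], [[0, 0, 0], [0, 0, 0], 120], [[0, 0, 0], [0, 0, 0], 200], [[0, 0, 0], [0, 0, 0], 255], [[0, 0, 0], [0, 0, 0], 255], [[0, 0, 0], [0, 0, 0], 255], [[0, 0, 0], [0, 0, 0], 255]], newtons=80)

```text
clock: 8.9
position: [0.4339, 0.1119, 0.0128]
ee_rot: [0.001, 0.636, 0.772, 0.001]
contact_force: [0.1, 1.0, 6.3]
width: 0.0247
```

>>> arm_command(steps=[[[0, 0, 0], [0, 0, 20], 255], [[0, 0, 0], [0, 0, 50], 255], [[0, 0, 0], [0, 0, 55], 255], [[0, 0, -0.1], [35, -15, 45], 255], [[0, 0, -0.123], [45, -25, 35], 255], [[0, 0, 0], [45, -25, 32], 255], [[0, 0, 0], [41, -17, 0], 255], [[0, 0, 0], [0, 0, 0], 255], [[0, 0, 0], [0, 0, 0], 255]])

```text
clock: 10.02
position: [0.5973, 0.0297, 0.2474]
ee_rot: [-0.001, 0.718, 0.696, -0.001]
contact_force: [-0.1, 1.1, -3.3]
width: 0.025
```

```bash
python3 look.py 5; python3 - <<'E'
import cv2
im=cv2.imread("pics/top_5.png"); cv2.imwrite("pics/t5c.png",cv2.resize(im[110:260,240:430],None,fx=4,fy=4,interpolation=cv2.INTER_CUBIC))
E
```

```text
[0.5973 0.0297 0.2474] [-0.0012  0.7177  0.6963 -0.0009] 0.025 10.025 [-0.1  1.1 -3.3] jawang
jaw angle -0.03033422335415792
```

View pics/wrist_5.png

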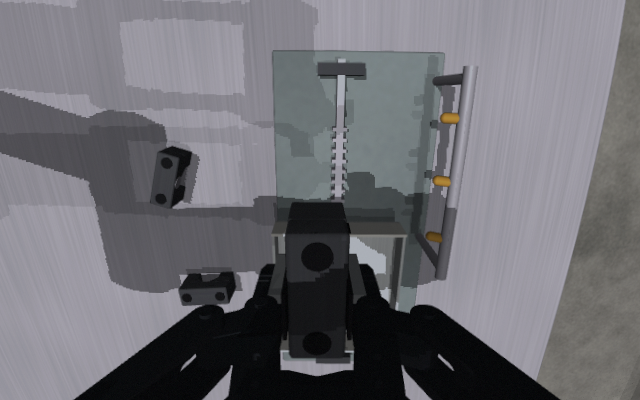

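View pics/t5c.png

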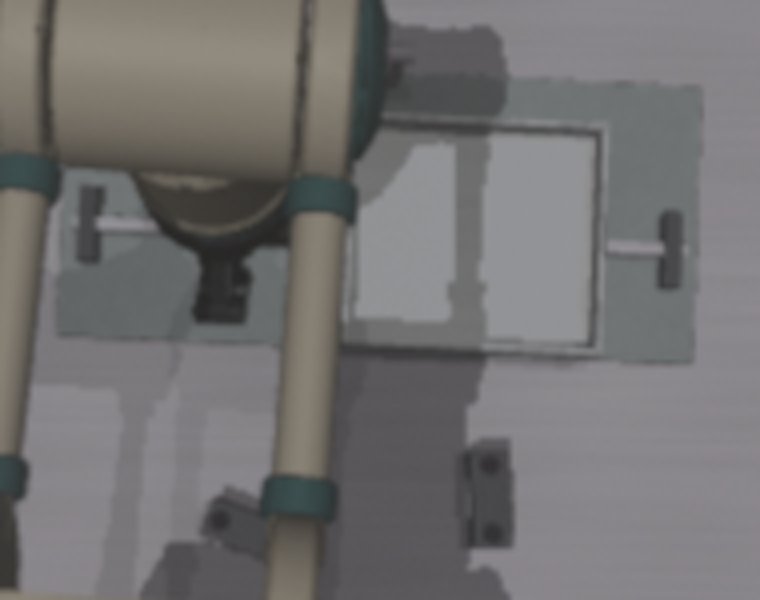

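```bash
python3 - <<'E'
import cv2
im=cv2.imread("pics/wrist_5.png"); cv2.imwrite("pics/w5c.png",cv2.resize(im[40:260,260:480],None,fx=3.4,fy=2.7,interpolation=cv2.INTER_CUBIC) if 0 else cv2.resize(im[40:260,260:480],None,fx=2.7,fy=2.7,interpolation=cv2.INTER_CUBIC))
E
```

View pics/w5c.png

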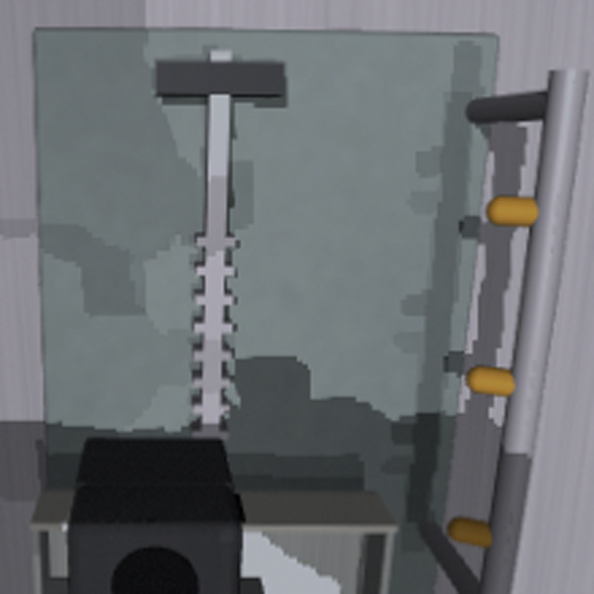

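```bash
python3 - <<'E'
from h import *
P=dict(np.load("pics/wrist_5.npz"))
f=lambda x,y:[260+(x+.5)/2.7-.5,40+(y+.5)/2.7-.5]
a=px2w("wrist",[f(33,527),f(397,531)],.066,P); print("home wall",a.round(4),a.mean(0),np.linalg.norm(a[0]-a[1]))
a=px2w("wrist",[f(219.5,105),f(213.5,330)],.026,P); print("rail",a.round(4))
a=px2w("wrist",[f(35,28),f(498,34)],.010,P); print("plate",a.round(4))
g=lambda x,y:[240+(x+.5)/4-.5,110+(y+.5)/4-.5]
PT=imaging.camera_params("top")
a=px2w("top",[g(607,125),g(603,355)],.066,PT); print("load wall top cam",a.round(4))
E
```

```text
home wall [[ 0.5452 -0.0334  0.066 ]
 [ 0.6943 -0.0395  0.066 ]] [ 0.61971371 -0.03643662  0.066     ] 0.14920873083510738
rail [[0.6251 0.1278 0.026 ]
 [0.6219 0.0377 0.026 ]]
plate [[0.5523 0.1601 0.01  ]
 [0.7395 0.1536 0.01  ]]
load wall top cam [[ 0.6869 -0.2034  0.066 ]
 [ 0.5379 -0.2003  0.066 ]]
```

>>> arm_command(steps=[[[0, 0, 0], [28, -50, -10], 255], [[0, 0, 0], [28, -50, -30], 255], [[0, 0, 0], [0, -11, -50], 255], [[0, 0, 0], [0, 0, -50], 255], [[0, 0, 0], [0, 0, -35], 255], [[0, 0, 0], [0, 0, -15], 255], [[0, 0, 0], [0, 0, -8], 255], [[0, 0, 0], [0, 0, 0], 255]])

```text
clock: 11.22
position: [0.6544, -0.0796, 0.0523]
ee_rot: [0.001, 0.718, 0.697, 0.0]
contact_force: [-0.7, -0.5, -1.9]
width: 0.0247
```

>>> arm_command(steps=[[[0, 0, 0], [-1, -1, -5], 255], [[0, 0, 0], [0, 0, 0], 255], [[0, 0, 0], [0, 0, 0], 255]])

```text
clock: 11.6
position: [0.6529, -0.0808, 0.0469]
ee_rot: [0.0, 0.718, 0.696, 0.0]
contact_force: [1.0, -0.9, -3.4]
width: 0.0248
```

>>> arm_command(steps=[[[0, 0, 0], [0, 0, 0], 148], [[0, 0, 0], [0, 0, 0], 148], [[0, 0, 0], [0, 0, 20], 148], [[0, 0, 0], [0, 0, 50], 148], [[0, 0, 0], [0, 0, 60], 0], [[0, 0, -0.1], [-45, 20, 30], 0], [[0, 0, -0.1], [-50, 25, 10], 0], [[0, 0, -0.1], [-50, 30, 0], 0], [[0, 0, 0], [-50, 35, 0], 0], [[0, 0, 0], [-36, 20, 0], 0], [[0, 0, 0], [0, 0, 0], 0], [[0, 0, 0], [0, 0, 0], 0]])

```text
clock: 13.1
position: [0.4228, 0.0491, 0.2171]
ee_rot: [0.001, 0.814, 0.581, 0.001]
contact_force: [-0.0, -0.2, -0.0]
width: 0.0856
```

```bash
python3 look.py 6
```

```text
[0.4228 0.0491 0.2171] [0.001  0.8136 0.5815 0.001 ] 0.0856 13.1 [-0.  -0.2 -0. ] jawang
jaw angle -0.3296944484912612
```

View pics/wrist_6.png

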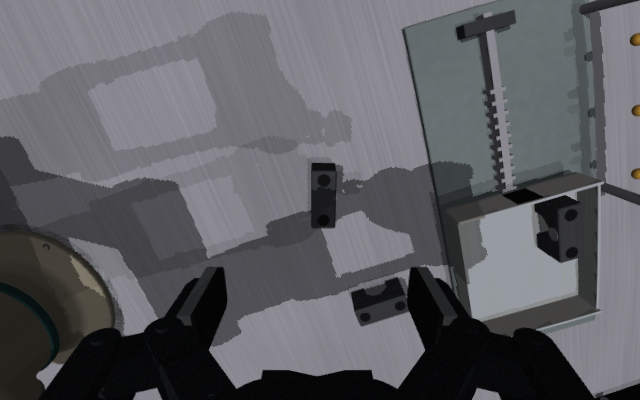

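View pics/top_6.png

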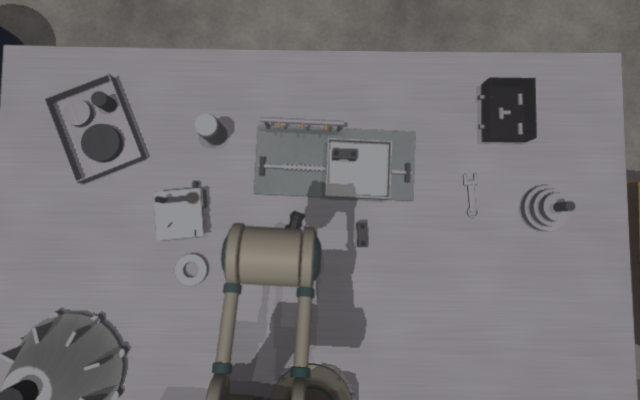

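```bash
python3 - <<'E'
from h import *
P=dict(np.load("pics/wrist_6.npz"))
p=px2w("wrist",[(323.5,181),(323,220)],.04,P); d=p[0]-p[1]; print(p.mean(0),np.linalg.norm(d),np.arctan2(d[1],d[0])-np.pi/2)
p=px2w("wrist",[(361,314),(398,305)],.04,P); d=p[1]-p[0]; print("A",p.mean(0),np.linalg.norm(d),np.arctan2(d[1],d[0]))
E
```

```text
[0.4217239  0.02442022 0.04      ] 0.04309674775597126 -0.33432657080206307
A [ 0.4419839  -0.12750265  0.04      ] 0.04539881396262454 -0.04889505432607235
```

>>> arm_command(steps=[[[0, 0, 0], [-1, -24, -40], 0], [[0, 0, 0], [0, 0, -60], 0], [[0, 0, 0], [0, 0, -60], 0], [[0, 0, 0], [0, 0, -30], 0], [[0, 0, 0], [0, 0, -16], 0], [[0, 0, 0], [0, 0, 0], 120], [[0, 0, 0], [0, 0, 0], 200], [[0, 0, 0], [0, 0, 0], 255], [[0, 0, 0], [0, 0, 0], 255], [[0, 0, 0], [0, 0, 0], 255], [[0, 0, 0], [0, 0, 0], 255]], newtons=80)

```text
clock: 14.68
position: [0.4217, 0.0252, 0.0114]
ee_rot: [0.001, 0.814, 0.581, 0.001]
contact_force: [0.0, -0.6, 6.6]
width: 0.0246
```

>>> arm_command(steps=[[[0, 0, 0], [0, 0, 20], 255], [[0, 0, 0], [0, 0, 50], 255], [[0, 0, 0], [0, 0, 50], 255], [[0, 0, 0.1], [40, -25, 20], 255], [[0, 0, 0.1], [45, -28, 0], 255], [[0, 0, 0.1], [45, -28, 0], 255], [[0, 0, 0], [31, -23, 0], 255], [[0, 0, 0], [0, 0, 0], 255], [[0, 0, 0], [0, 0, -40], 255], [[0, 0, 0], [0, 0, -35], 255], [[0, 0, 0], [0, 0, -20], 255], [[0, 0, 0], [0, 0, 0], 255]])

```text
clock: 16.18
position: [0.5788, -0.0775, 0.0534]
ee_rot: [-0.003, 0.718, 0.697, -0.002]
contact_force: [-0.6, -0.4, -2.7]
width: 0.0243
```

```bash
python3 look.py 7
```

```text
[ 0.5788 -0.0775  0.0534] [-0.0027  0.7175  0.6965 -0.0015] 0.0243 16.175 [-0.6 -0.4 -2.7] jawang
jaw angle -0.02973235911206399
top net 0.46 [173.9, 252.2, 37.2, 30.1]
top net 0.22 [155.7, 192.0, 42.3, 12.4]
```

View pics/wrist_7.png

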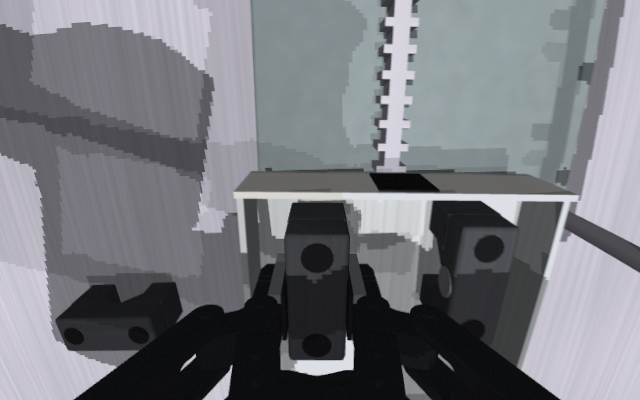

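>>> arm_command(steps=[[[0, 0, 0], [4, -1, -5], 255], [[0, 0, 0], [0, 0, -3], 255], [[0, 0, 0], [0, 0, 0], 255]])

```text
clock: 16.75
position: [0.5854, -0.0796, 0.0471]
ee_rot: [-0.0, 0.718, 0.696, -0.0]
contact_force: [-0.5, 0.2, -3.2]
width: 0.0245
```

>>> arm_command(steps=[[[0, 0, 0], [-1, 1, -2], 255], [[0, 0, 0], [0, 0, 0], 148], [[0, 0, 0], [0, 0, 0], 148], [[0, 0, 0], [0, 0, 20], 148], [[0, 0, 0], [0, 0, 50], 148], [[0, 0, -0.17], [0, 0, 60], 0], [[0, 0, -0.17], [-15, -6, 40], 0], [[0, 0, -0.17], [-15, -6, 0], 0], [[0, 0, -0.17], [-15, -6, 0], 0], [[0, 0, -0.17], [-15, -6, 0], 0], [[0, 0, -0.17], [-15, -6, 0], 0], [[0, 0, -0.17], [-15, -6, 0], 0], [[0, 0, -0.17], [-15, -6, 0], 0], [[0, 0, -0.18], [0, -4, 0], 0], [[0, 0, 0], [0, 0, 0], 0], [[0, 0, 0], [0, 0, 0], 0]])

```text
clock: 18.75
position: [0.4799, -0.1246, 0.2156]
ee_rot: [0.0, 1.0, 0.002, 0.0]
contact_force: [-0.3, -0.6, -0.3]
width: 0.085
```

```bash
python3 look.py 8;python3 - <<'E'
import cv2
im=cv2.imread("pics/top_8.png"); cv2.imwrite("pics/t8c.png",cv2.resize(im[110:260,240:430],None,fx=4,fy=4,interpolation=cv2.INTER_CUBIC))
E
```

```text
[ 0.4799 -0.1246  0.2156] [1.0e-04 1.0e+00 1.7e-03 3.0e-04] 0.085 18.75 [-0.3 -0.6 -0.3] jawang
jaw angle -1.567476015856885
```

View pics/wrist_8.png

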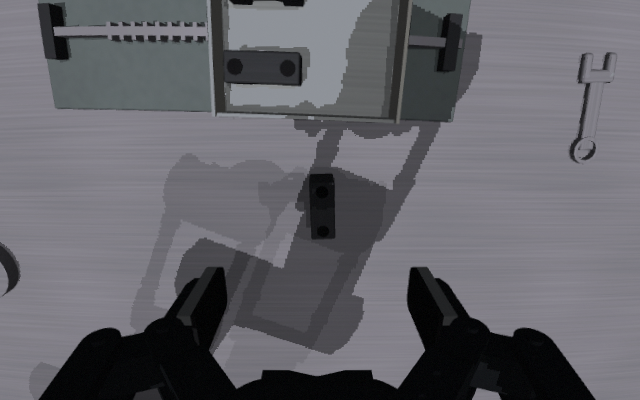

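View pics/t8c.png

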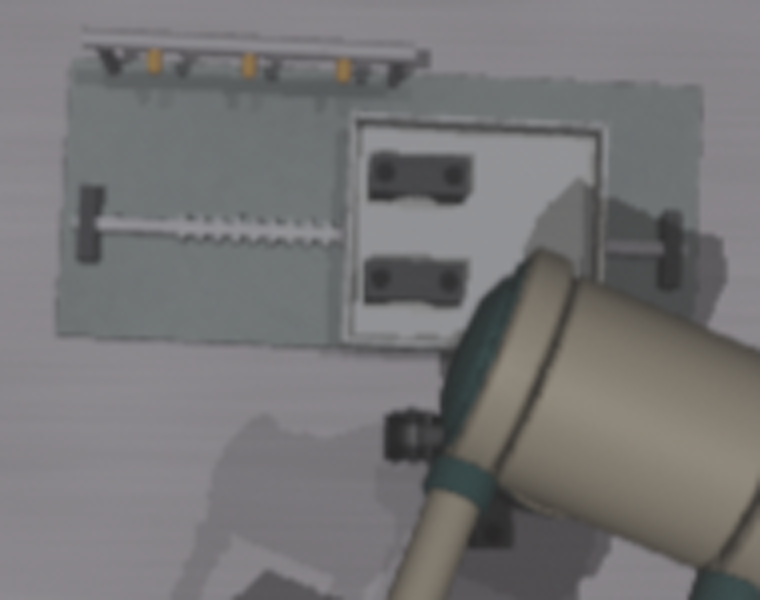

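```bash
python3 - <<'E'
from h import *
P=dict(np.load("pics/wrist_8.npz"))
p=px2w("wrist",[(321.5,191),(322.5,231)],.04,P); d=p[1]-p[0]; print(p,p.mean(0),np.linalg.norm(d),np.arctan2(d[1],d[0]))
E
```

```text
[[ 0.46682614 -0.12950675  0.04      ]
 [ 0.42180729 -0.13099711  0.04      ]] [ 0.44431672 -0.13025193  0.04      ] 0.04504351995123824 -3.1084994760527263
```

>>> arm_command(steps=[[[0, 0, 0.03], [-35.5, -5.5, -40], 0], [[0, 0, 0], [0, 0, -60], 0], [[0, 0, 0], [0, 0, -60], 0], [[0, 0, 0], [0, 0, -30], 0], [[0, 0, 0], [0, 0, -14], 0], [[0, 0, 0], [0, 0, 0], 120], [[0, 0, 0], [0, 0, 0], 200], [[0, 0, 0], [0, 0, 0], 255], [[0, 0, 0], [0, 0, 0], 255], [[0, 0, 0], [0, 0, 0], 255], [[0, 0, 0], [0, 0, 0], 255]], newtons=80)

```text
clock: 20.32
position: [0.445, -0.1306, 0.0124]
ee_rot: [0.001, 1.0, 0.015, 0.001]
contact_force: [-0.8, -1.2, 6.0]
width: 0.0248
```

>>> arm_command(steps=[[[0, 0, 0], [0, 0, 20], 255], [[0, 0, 0], [0, 0, 50], 255], [[0, 0, 0.167], [0, 0, 60], 255], [[0, 0, 0.167], [15, -3, 0], 255], [[0, 0, 0.167], [17, -3, 0], 255], [[0, 0, 0.167], [17, -3, 0], 255], [[0, 0, 0.167], [17, -3, 0], 255], [[0, 0, 0.167], [17, -3, 0], 255], [[0, 0, 0.167], [17, -3, 0], 255], [[0, 0, 0.167], [17, -3, 0], 255], [[0, 0, 0.167], [18, -3, 0], 255], [[0, 0, 0], [0, 0, 0], 255], [[0, 0, 0], [0, 0, 0], 255]])

```text
clock: 21.95
position: [0.5777, -0.1537, 0.1407]
ee_rot: [-0.001, 0.721, 0.693, -0.001]
contact_force: [-0.4, 0.1, -3.0]
width: 0.0246
```

```bash
python3 look.py 9
```

```text
[ 0.5777 -0.1537  0.1407] [-1.200e-03  7.208e-01  6.931e-01 -6.000e-04] 0.0246 21.95 [-0.4  0.1 -3. ] jawang
jaw angle -0.03923292862899127
```

View pics/wrist_9.png

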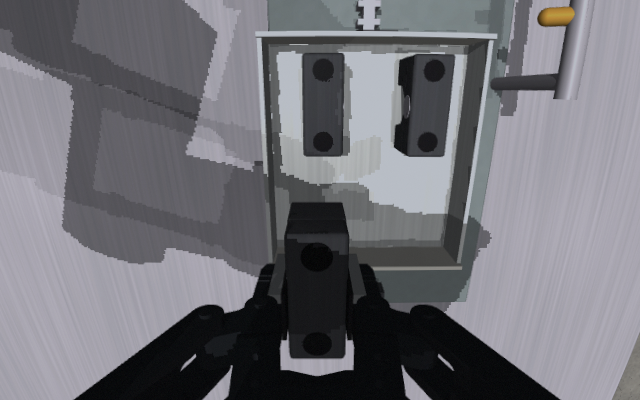

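>>> arm_command(steps=[[[0, 0, 0], [3, -1, -45], 255], [[0, 0, 0], [0, 0, -30], 255], [[0, 0, 0], [0, 0, -15], 255], [[0, 0, 0], [0, 0, -3], 255], [[0, 0, 0], [0, 0, 0], 255]])

```text
clock: 22.78
position: [0.583, -0.1555, 0.0493]
ee_rot: [0.001, 0.72, 0.694, 0.0]
contact_force: [1.0, 0.2, -3.0]
width: 0.0245
```

```bash
python3 look.py 10; python3 - <<'E'
from h import *
P=dict(np.load("pics/wrist_9.npz"))
p=px2w("wrist",[(323,69),(323,142),(434,70),(427,142)],.072,P); print(p.round(4))
p=px2w("wrist",[(257,34),(496,36)],.066,P); print(p.round(4),p.mean(0))
E
```

```text
[ 0.583  -0.1555  0.0493] [9.000e-04 7.201e-01 6.939e-01 4.000e-04] 0.0245 22.775 [ 1.   0.2 -3. ] jawang
jaw angle -0.03706827324471984
[[ 0.5849 -0.0555  0.072 ]
 [ 0.5834 -0.1003  0.072 ]
 [ 0.6534 -0.0581  0.072 ]
 [ 0.6518 -0.1026  0.072 ]]
[[ 0.5451 -0.033   0.066 ]
 [ 0.6938 -0.0382  0.066 ]] [ 0.61944385 -0.03564358  0.066     ]
```

View pics/wrist_10.png

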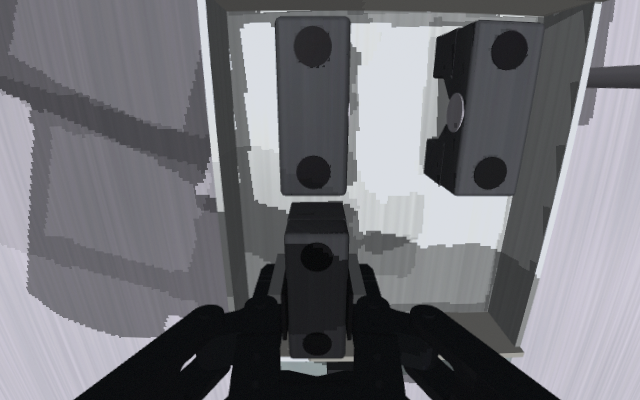

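>>> arm_command(steps=[[[0, 0, 0], [-1, 0, -3], 255], [[0, 0, 0], [0, 0, 0], 148], [[0, 0, 0], [0, 0, 0], 148], [[0, 0, 0], [0, 0, 20], 148], [[0, 0, 0], [0, 0, 50], 148], [[0, 0, 0], [0, 0, 50], 255], [[0, 0, 0], [15, -36, 40], 255], [[0, 0, 0], [16, -36.5, 0], 255], [[0, 0, 0], [0, 0, 0], 255], [[0, 0, 0], [0, 0, 0], 255]])

```text
clock: 24.22
position: [0.6116, -0.2271, 0.2049]
ee_rot: [-0.001, 0.72, 0.694, 0.0]
contact_force: [-0.2, -0.3, -0.7]
width: 0.0003
```

```bash
python3 look.py 11; python3 - <<'E'
import cv2
im=cv2.imread("pics/top_11.png"); cv2.imwrite("pics/t11c.png",cv2.resize(im[110:260,140:430],None,fx=2.7,fy=2.7,interpolation=cv2.INTER_CUBIC))
E
```

```text
[ 0.6116 -0.2271  0.2049] [-0.0008  0.7202  0.6938  0.    ] 0.0003 24.225 [-0.2 -0.3 -0.7] jawang
jaw angle -0.03734838178835227
```

View pics/wrist_11.png

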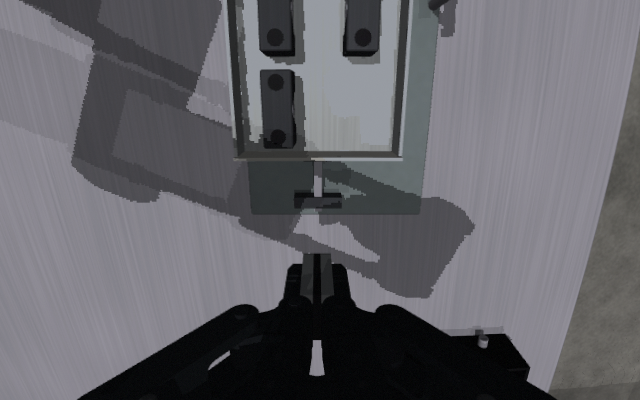

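View pics/t11c.png

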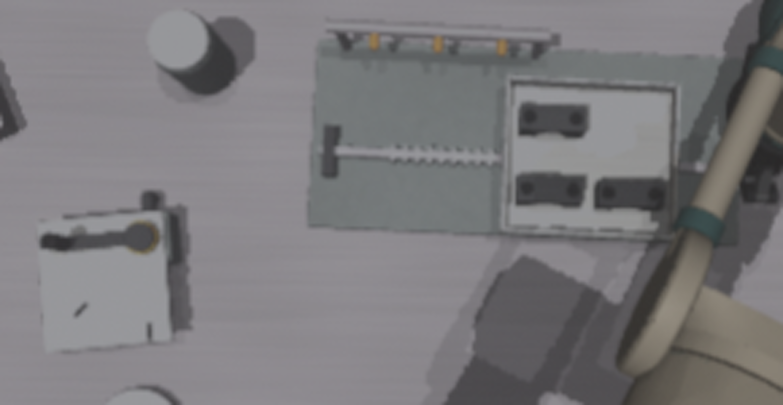

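```bash
python3 - <<'E'
from h import *
P=dict(np.load("pics/wrist_11.npz"))
p=px2w("wrist",[(234.5,158.5),(402.5,158.5)],.066,P); print(p.round(4),p.mean(0),np.arctan2(*(p[1]-p[0])[[1,0]]))
print(px2w("wrist",[(318.5,170),(318.5,190)],.026,P).round(4))
for z in (.03,.04,.05): print(z,px2w("wrist",[(294,193),(342,193),(294,207),(342,207)],z,P).round(4)[:,:2].tolist())
E
```

```text
[[ 0.5393 -0.1954  0.066 ]
 [ 0.6882 -0.2008  0.066 ]] [ 0.6137668 -0.1980989  0.066    ] -0.036140342642364987
[[ 0.6133 -0.218   0.026 ]
 [ 0.6125 -0.2392  0.026 ]]
0.03 [[0.5872, -0.2404], [0.6367, -0.2421], [0.5863, -0.2557], [0.6365, -0.2575]]
0.04 [[0.588, -0.2373], [0.636, -0.239], [0.5871, -0.2521], [0.6358, -0.2539]]
0.05 [[0.5889, -0.2342], [0.6353, -0.2359], [0.588, -0.2486], [0.6351, -0.2503]]
```

>>> arm_command(steps=[[[0, 0, 0], [1, 1, -50], 255], [[0, 0, 0], [0, 0, -50], 255], [[0, 0, 0], [0, 0, -40], 255], [[0, 0, 0], [0, 0, -18], 255], [[0, 0, 0], [0, 0, 0], 255], [[0, 0, 0], [0, 0, 0], 255]])

```text
clock: 25.18
position: [0.6146, -0.2272, 0.0492]
ee_rot: [0.002, 0.72, 0.694, 0.001]
contact_force: [0.2, 0.1, 0.7]
width: 0.0
```

>>> arm_command(steps=[[[0, 0, 0], [0, 5, 0], 255], [[0, 0, 0], [0, 5, 0], 255], [[0, 0, 0], [0, 5, 0], 255], [[0, 0, 0], [0.1, 5, 0], 255], [[0, 0, 0], [0.2, 5, 0], 255], [[0, 0, 0], [0.2, 5, 0], 255]])

```text
clock: 25.92
position: [0.6139, -0.1968, 0.0475]
ee_rot: [0.0, 0.72, 0.694, -0.0]
contact_force: [0.0, -2.0, 1.6]
width: -0.0004
```

```bash
python3 look.py 12
```

```text
[ 0.6139 -0.1968  0.0475] [ 4.000e-04  7.201e-01  6.939e-01 -1.000e-04] -0.0004 25.925 [ 0.  -2.   1.6] jawang
jaw angle -0.03702295604529214
```

View pics/wrist_12.png

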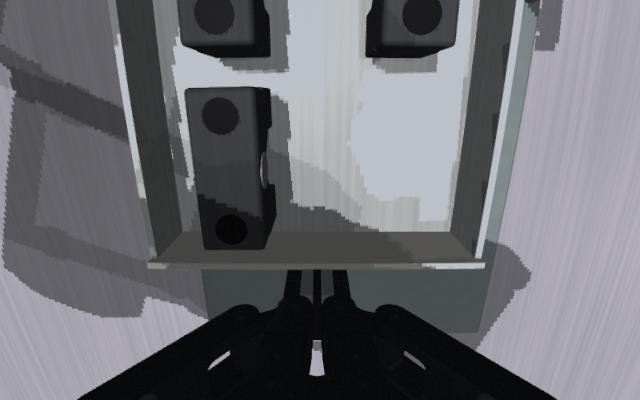

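>>> arm_command(steps=[[[0, 0, 0], [0.25, 7, 0], 255], [[0, 0, 0], [0.25, 7, 0], 255], [[0, 0, 0], [0.25, 7, 0], 255], [[0, 0, 0], [0.25, 7, 0], 255], [[0, 0, 0], [0.25, 7, 0], 255], [[0, 0, 0], [0.25, 7, 0], 255], [[0, 0, 0], [0.25, 7, 0], 255], [[0, 0, 0], [0.25, 7, 0], 255], [[0, 0, 0], [0.25, 7, 0], 255], [[0, 0, 0], [0.25, 7, 0], 255], [[0, 0, 0], [0.25, 7, 0], 255], [[0, 0, 0], [0.25, 7, 0], 255]])

```text
clock: 27.62
position: [0.6166, -0.1122, 0.0473]
ee_rot: [-0.0, 0.72, 0.694, -0.0]
contact_force: [-0.7, -3.3, -1.5]
width: 0.0003
```

>>> arm_command(steps=[[[0, 0, 0], [0.25, 7, 0], 255], [[0, 0, 0], [0.25, 7, 0], 255], [[0, 0, 0], [0.25, 7, 0], 255], [[0, 0, 0], [0.25, 7, 0], 255], [[0, 0, 0], [0.25, 7, 0], 255], [[0, 0, 0], [0.2, 5, 0], 255], [[0, 0, 0], [0.1, 3, 0], 255]])

```text
clock: 28.5
position: [0.6183, -0.0692, 0.0474]
ee_rot: [0.0, 0.72, 0.694, 0.0]
contact_force: [-0.3, -2.8, 0.4]
width: 0.0001
```

>>> arm_command(steps=[[[0, 0, 0], [0.1, 2, 0], 255], [[0, 0, 0], [0.1, 2, 0], 255], [[0, 0, 0], [0.1, 2, 0], 255]])

```text
clock: 28.88
position: [0.6186, -0.0637, 0.0474]
ee_rot: [0.0, 0.72, 0.694, 0.0]
contact_force: [0.1, -2.6, 0.0]
width: -0.0005
```

>>> arm_command(steps=[[[0, 0, 0], [0.1, 2, 0], 255], [[0, 0, 0], [0, 1, 0], 255]])

```text
clock: 29.12
position: [0.6188, -0.0611, 0.0475]
ee_rot: [0.001, 0.72, 0.694, -0.0]
contact_force: [-0.3, -6.0, 0.0]
width: -0.0004
```

Force is rising, so the carriage may be at the stop; one small press and a look.

>>> arm_command(steps=[[[0, 0, 0], [0, 1, 0], 255], [[0, 0, 0], [0, 0, 0], 255]])

```text
clock: 29.38
position: [0.6189, -0.0611, 0.0476]
ee_rot: [0.001, 0.72, 0.694, -0.001]
contact_force: [-0.0, -6.5, 0.2]
width: 0.0001
```

```bash
python3 look.py 13; python3 - <<'E'
import cv2
im=cv2.imread("pics/top_13.png"); cv2.imwrite("pics/t13c.png",cv2.resize(im[110:260,140:430],None,fx=2.7,fy=2.7,interpolation=cv2.INTER_CUBIC))
E
```

```text
[ 0.6189 -0.0611  0.0476] [ 1.200e-03  7.198e-01  6.941e-01 -6.000e-04] 0.0001 29.375 [-0.  -6.5  0.2] jawang
jaw angle -0.03632028472861343
```

View pics/t13c.png

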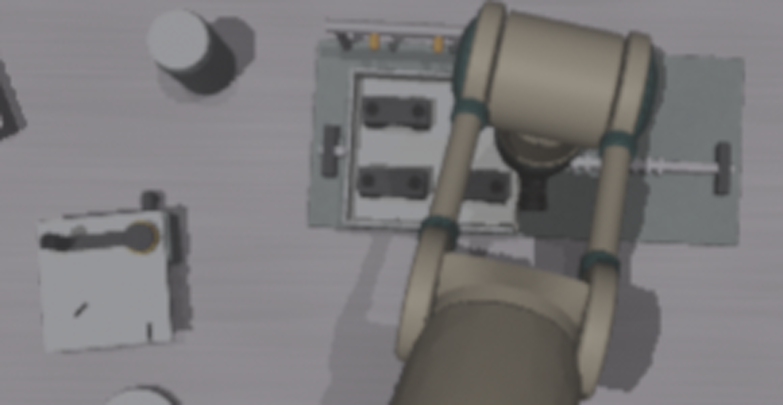

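View pics/wrist_13.png

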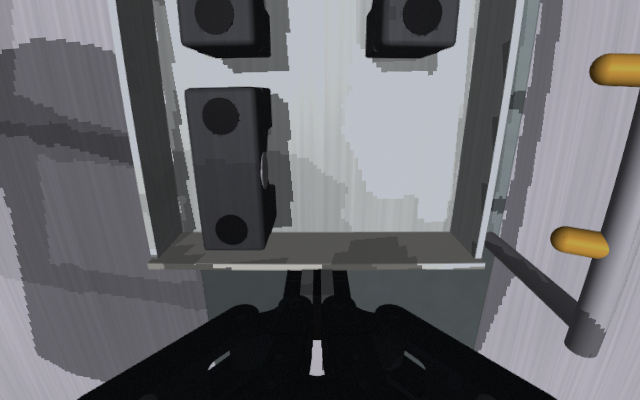

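```bash
python3 - <<'E'
from h import *
g=lambda x,y:[140+(x+.5)/2.7-.5,110+(y+.5)/2.7-.5]
print(px2w("top",[g(354,70),g(345,222)],.066).round(4))
E
```

```text
[[0.6975 0.1083 0.066 ]
 [0.5516 0.1143 0.066 ]]
```

>>> arm_command(steps=[[[0, 0, 0], [-0.2, -6, 0], 255], [[0, 0, 0], [0, 0, 0], 255], [[0, 0, 0], [0, 0, 0], 255], [[0, 0, 0], [0.2, 5, 0], 255], [[0, 0, 0], [0, 3, 0], 255], [[0, 0, 0], [0, 0, 0], 255]])

```text
clock: 30.32
position: [0.6191, -0.0608, 0.0476]
ee_rot: [0.003, 0.719, 0.695, -0.002]
contact_force: [-0.0, -9.8, -0.4]
width: -0.0001
```

>>> arm_command(steps=[[[0, 0, 0], [-0.5, -15, 0], 255], [[0, 0, 0], [0, 0, 40], 255], [[0, 0, 0], [0, 0, 55], 255], [[0, 0, 0], [-10, 25, 50], 0], [[0, 0, 0.063], [-15, 50, 10], 0], [[0, 0, 0.063], [-15, 55, 0], 0], [[0, 0, 0], [-15, 55, 0], 0], [[0, 0, 0], [-10, 55, 0], 0], [[0, 0, 0], [-10, 55, 0], 0], [[0, 0, 0], [-10, 55, 0], 0], [[0, 0, 0], [-5, 55, 0], 0], [[0, 0, 0], [0, 50, 0], 0], [[0, 0, 0], [0, 0, 0], 0], [[0, 0, 0], [0, 0, 0], 0]])

```text
clock: 32.08
position: [0.5277, 0.382, 0.2019]
ee_rot: [-0.0, 0.675, 0.738, -0.001]
contact_force: [0.4, 0.1, -0.5]
width: 0.0852
```

```bash
python3 look.py 14
```

```text
[0.5277 0.382  0.2019] [-1.000e-04  6.747e-01  7.380e-01 -7.000e-04] 0.0852 32.075 [ 0.4  0.1 -0.5] jawang
jaw angle 0.08954959633675276
```

View pics/wrist_14.png

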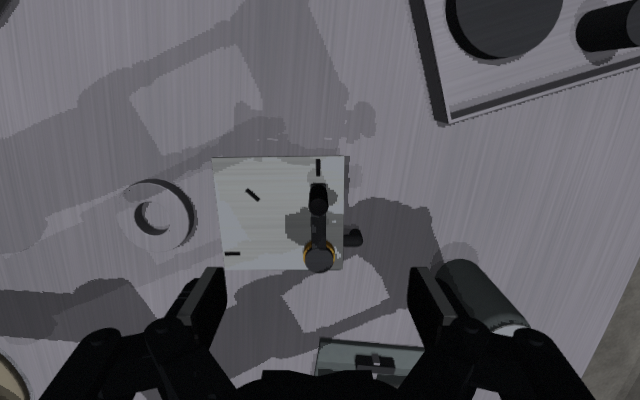

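View pics/top_14.png

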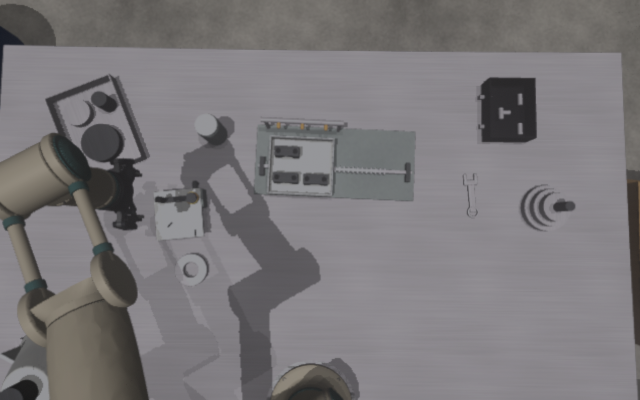

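>>> arm_command(steps=[[[0, 0, 0], [0, -2, -50], 0], [[0, 0, 0], [0, 0, -50], 0], [[0, 0, 0], [0, 0, -28], 100], [[0, 0, 0], [0, 0, 0], 190], [[0, 0, 0], [0, 0, 0], 190], [[0, 0, 0], [0, 0, 0], 190], [[0, 0, 0], [0, 0, 0], 190]], newtons=25)

```text
clock: 33.15
position: [0.5289, 0.3807, 0.0759]
ee_rot: [0.0, 0.675, 0.738, 0.001]
contact_force: [-0.1, -0.4, 0.1]
width: 0.0218
```

>>> arm_command(steps=[[[0, 0, 0.131], [-9.5, -1.5, -1], 190], [[0, 0, 0.131], [-8.8, -2.6, 0], 190], [[0, 0, 0.131], [-8.4, -3.7, 0], 190], [[0, 0, 0.131], [-7.8, -4.8, 0], 190], [[0, 0, 0.131], [-7.1, -5.7, 0], 190], [[0, 0, 0.131], [-6.3, -6.7, 0], 190], [[0, 0, 0], [0, 0, 0], 190], [[0, 0, 0], [0, 0, 0], 255], [[0, 0, 0], [0, 0, 0], 255], [[0, 0, 0], [0, 0, 0], 255]])

```text
clock: 34.4
position: [0.4806, 0.3559, 0.0742]
ee_rot: [0.0, 0.341, 0.94, 0.001]
contact_force: [-1.5, -0.3, 6.3]
width: 0.015
```

```bash
python3 look.py 15; python3 - <<'E'
import cv2
im=cv2.imread("pics/top_15.png"); cv2.imwrite("pics/t15c.png",cv2.resize(im[165:265,140:240],None,fx=6,fy=6,interpolation=cv2.INTER_CUBIC))
E
```

```text
[0.4806 0.3559 0.0742] [3.000e-04 3.413e-01 9.399e-01 6.000e-04] 0.015 34.4 [-1.5 -0.3  6.3] jawang
jaw angle 0.8741316754501196
```

View pics/wrist_15.png

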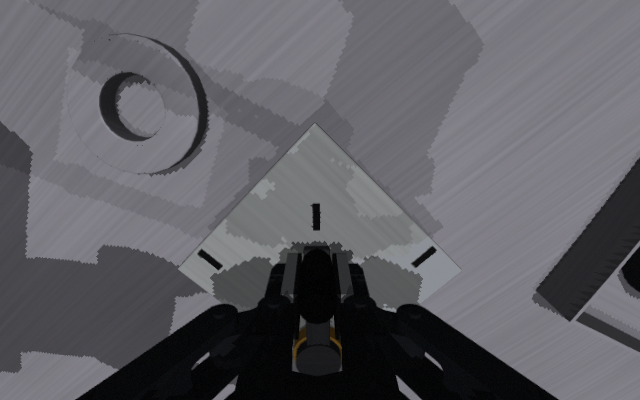

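View pics/t15c.png

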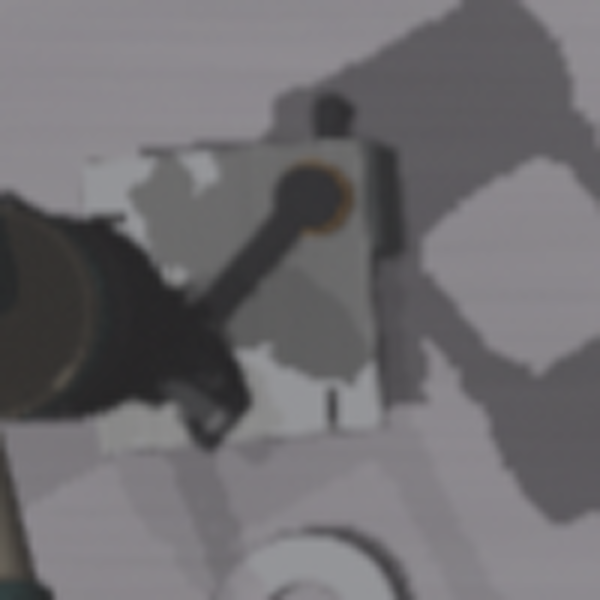

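>>> arm_command(steps=[[[0, 0, 0], [0, 0, 0], 190], [[0, 0, 0], [0, 0, 0], 190], [[0, 0, 0], [0, 0, 0], 190], [[0, 0, 0], [0, 0, 0], 190], [[0, 0, 0], [0, 0, 0], 190], [[0, 0, 0], [0, 0, 0], 190], [[0, 0, 0], [0, 0, 0], 190], [[0, 0, 0], [0, 0, 0], 190], [[0, 0, 0], [0, 0, 0], 190], [[0, 0, 0], [0, 0, 0], 190], [[0, 0, 0], [0, 0, 0], 190], [[0, 0, 0], [0, 0, 0], 190], [[0, 0, 0], [0, 0, 0], 190], [[0, 0, 0], [0, 0, 0], 190], [[0, 0, 0], [0, 0, 0], 190]])

```text
clock: 36.48
position: [0.4802, 0.3553, 0.0733]
ee_rot: [0.0, 0.341, 0.94, 0.0]
contact_force: [-0.3, 0.6, -0.0]
width: 0.0218
```

>>> arm_command(steps=[[[0, 0, 0], [0, 0, 0], 190], [[0, 0, 0], [0, 0, 0], 190], [[0, 0, 0], [0, 0, 0], 190], [[0, 0, 0], [0, 0, 0], 190], [[0, 0, 0], [0, 0, 0], 190], [[0, 0, 0], [0, 0, 0], 190], [[0, 0, 0], [0, 0, 0], 190], [[0, 0, 0], [0, 0, 0], 190], [[0, 0, 0], [0, 0, 0], 190], [[0, 0, 0], [0, 0, 0], 190], [[0, 0, 0], [0, 0, 0], 190], [[0, 0, 0], [0, 0, 0], 190], [[0, 0, 0], [0, 0, 0], 190], [[0, 0, 0], [0, 0, 0], 190], [[0, 0, 0], [0, 0, 0], 190]])

```text
clock: 38.35
position: [0.4802, 0.3553, 0.0733]
ee_rot: [0.0, 0.341, 0.94, 0.0]
contact_force: [-0.1, -0.2, -0.8]
width: 0.0215
```

```bash
python3 look.py 16
```

```text
[0.4802 0.3553 0.0733] [0.     0.3409 0.9401 0.    ] 0.0215 38.35 [-0.1 -0.2 -0.8] jawang
jaw angle 0.8749756921457844
```

View pics/wrist_16.png

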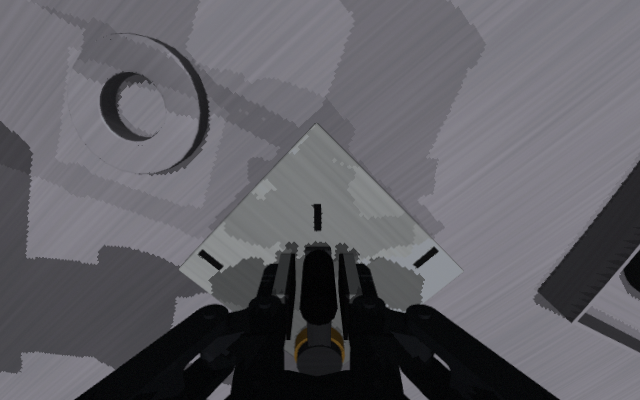

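The lever pin lines up with the middle mark (both near column 317) and has stood there for over 3 s. Now I'll turn it back to shut.

>>> arm_command(steps=[[[0, 0, -0.131], [6.3, 6.7, 0], 190], [[0, 0, -0.131], [7.1, 5.7, 0], 190], [[0, 0, -0.131], [7.8, 4.8, 0], 190], [[0, 0, -0.131], [8.4, 3.7, 0], 190], [[0, 0, -0.131], [8.8, 2.6, 0], 190], [[0, 0, -0.131], [9, 1.4, 0], 190], [[0, 0, 0], [2, 0, 0], 190], [[0, 0, 0], [2, 0, 0], 190], [[0, 0, 0], [0, 0, 0], 190], [[0, 0, 0], [0, 0, 0], 190]])

```text
clock: 39.8
position: [0.5314, 0.38, 0.0733]
ee_rot: [0.0, 0.675, 0.738, -0.0]
contact_force: [-1.6, 0.6, -0.8]
width: 0.0216
```

>>> arm_command(steps=[[[0, 0, 0], [1.5, 0, 0], 190], [[0, 0, 0], [1, 0, 0], 190], [[0, 0, 0], [0, 0, 0], 190]])

```text
clock: 40.17
position: [0.5318, 0.3801, 0.0731]
ee_rot: [-0.001, 0.675, 0.738, -0.002]
contact_force: [-5.9, -0.0, 1.3]
width: 0.022
```

```bash
python3 - <<'E'
import cv2,numpy as np
a=cv2.imread("pics/wrist_11.png")[150:220,270:370]; b=cv2.imread("pics/wrist_5.png")[50:90,300:400]; c=cv2.imread("pics/top_14.png")[140:190,250:350]
z=lambda i:cv2.resize(i,(600,int(6*i.shape[0])),interpolation=cv2.INTER_CUBIC)
cv2.imwrite("pics/stops.png",cv2.resize(np.vstack([z(a),z(b)]),None,fx=.9,fy=.9))
E
```

```text
(no output)
```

View pics/stops.png

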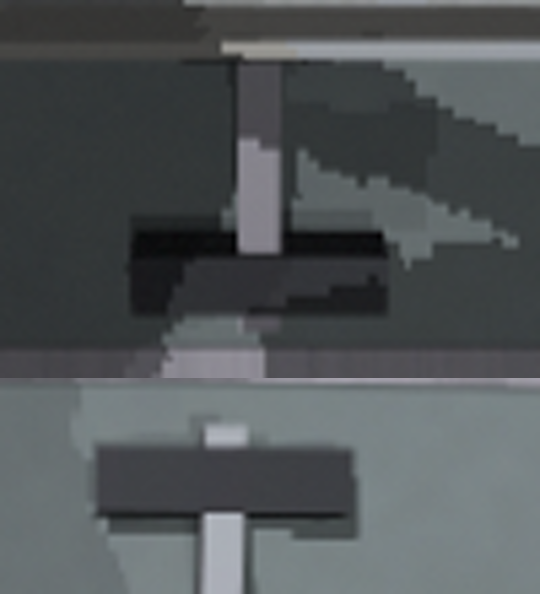

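>>> arm_command(steps=[[[0, 0, 0], [-5, 0, 0], 190], [[0, 0, 0], [0, 0, 25], 190], [[0, 0, 0], [0, 0, 50], 190], [[0, 0, 0], [0, 0, 52], 255], [[0, 0, -0.063], [20, -48, 0], 255], [[0, 0, -0.063], [20, -48, 0], 255], [[0, 0, 0], [20, -48, 0], 255], [[0, 0, 0], [20, -48, 0], 255], [[0, 0, 0], [18, -46, 0], 255], [[0, 0, 0], [0, 0, 0], 255], [[0, 0, 0], [0, 0, 0], 255]])

```text
clock: 41.55
position: [0.6274, 0.1421, 0.2005]
ee_rot: [0.0, 0.72, 0.694, 0.0]
contact_force: [-0.0, 1.0, 0.5]
width: 0.0001
```

```bash
python3 look.py 17; python3 - <<'E'
import cv2
im=cv2.imread("pics/top_17.png"); cv2.imwrite("pics/t17c.png",cv2.resize(im[110:260,140:430],None,fx=2.7,fy=2.7,interpolation=cv2.INTER_CUBIC))
E
```

```text
[0.6274 0.1421 0.2005] [2.000e-04 7.203e-01 6.936e-01 4.000e-04] 0.0001 41.55 [-0.   1.   0.5] jawang
jaw angle -0.03778073708014341
wrist net 0.27 [80.3, 1.4, 183.6, 35.4]
top net 0.63 [268.2, 133.8, 67.5, 63.9]
```

View pics/wrist_17.png

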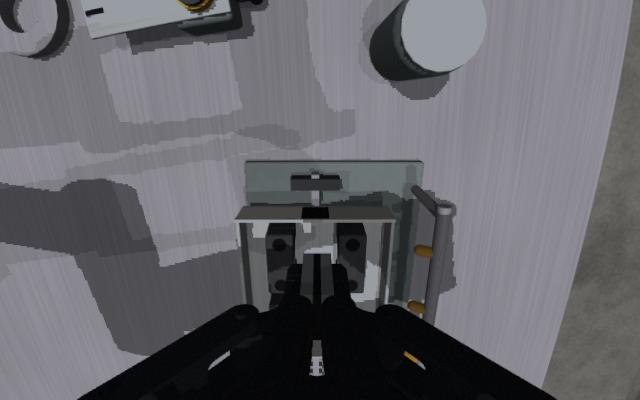

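View pics/t17c.png

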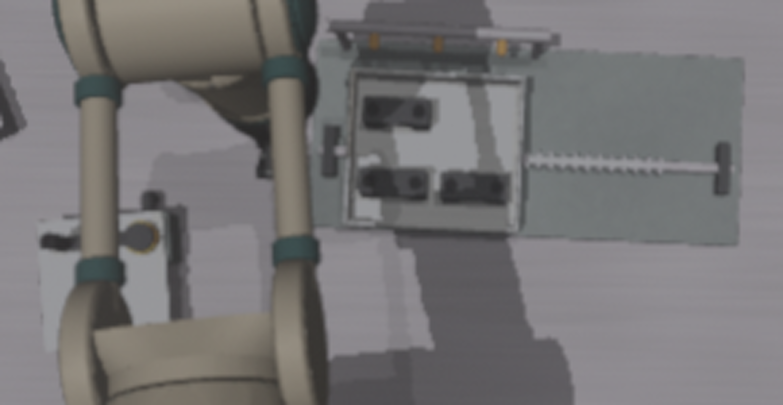

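```bash
python3 - <<'E'
from h import *
P=dict(np.load("pics/wrist_17.npz"))
p=px2w("wrist",[(237,220),(396,220)],.066,P); print(p.round(4),p.mean(0))
print(px2w("wrist",[(302,213.5),(329,213.5)],.049,P))
E
```

```text
[[0.5521 0.1169 0.066 ]
 [0.7    0.1114 0.066 ]] [0.62606871 0.11415238 0.066     ]
[[0.61190724 0.11470933 0.049     ]
 [0.63826924 0.11372834 0.049     ]]
```

>>> arm_command(steps=[[[0, 0, 0], [-1.5, 1, -50], 255], [[0, 0, 0], [0, 0, -50], 255], [[0, 0, 0], [0, 0, -40], 255], [[0, 0, 0], [0, 0, -13], 255], [[0, 0, 0], [0, 0, 0], 255], [[0, 0, 0], [0, 0, 0], 255]])

```text
clock: 42.5
position: [0.6272, 0.1437, 0.0493]
ee_rot: [0.001, 0.72, 0.694, 0.002]
contact_force: [-0.1, 0.2, 0.4]
width: -0.0
```

>>> arm_command(steps=[[[0, 0, 0], [-0.8, -5, 0], 255], [[0, 0, 0], [-0.2, -5, 0], 255], [[0, 0, 0], [-0.2, -5, 0], 255], [[0, 0, 0], [-0.2, -5, 0], 255], [[0, 0, 0], [-0.2, -5, 0], 255], [[0, 0, 0], [-0.2, -5, 0], 255], [[0, 0, 0], [-0.2, -5, 0], 255]])

```text
clock: 43.38
position: [0.6236, 0.1081, 0.0474]
ee_rot: [-0.0, 0.72, 0.694, 0.0]
contact_force: [-0.6, 2.8, 0.8]
width: -0.0
```

```bash
python3 look.py 18
```

```text
[0.6236 0.1081 0.0474] [-0.000e+00  7.201e-01  6.939e-01  1.000e-04] -0.0 43.375 [-0.6  2.8  0.8] jawang
jaw angle -0.03700728365898279
```

View pics/top_18.png

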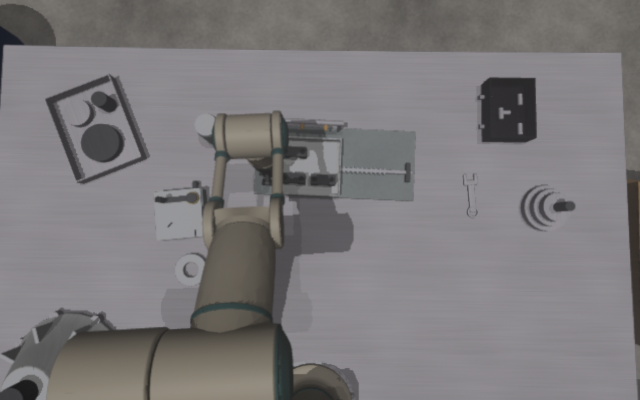

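Sliding freely at about 2.8 N, so I'll keep pushing.

>>> arm_command(steps=[[[0, 0, 0], [-0.2, -7, 0], 255], [[0, 0, 0], [-0.2, -7, 0], 255], [[0, 0, 0], [-0.2, -7, 0], 255], [[0, 0, 0], [-0.2, -7, 0], 255], [[0, 0, 0], [-0.2, -7, 0], 255], [[0, 0, 0], [-0.2, -7, 0], 255], [[0, 0, 0], [-0.2, -7, 0], 255], [[0, 0, 0], [-0.2, -7, 0], 255], [[0, 0, 0], [-0.2, -7, 0], 255], [[0, 0, 0], [-0.2, -7, 0], 255]])

```text
clock: 44.82
position: [0.6215, 0.0378, 0.0473]
ee_rot: [-0.0, 0.72, 0.694, -0.0]
contact_force: [0.3, 3.1, -1.8]
width: 0.0
```

>>> arm_command(steps=[[[0, 0, 0], [-0.25, -7, 0], 255], [[0, 0, 0], [-0.25, -7, 0], 255], [[0, 0, 0], [-0.25, -7, 0], 255], [[0, 0, 0], [-0.25, -7, 0], 255], [[0, 0, 0], [-0.25, -7, 0], 255], [[0, 0, 0], [-0.25, -7, 0], 255], [[0, 0, 0], [-0.25, -7, 0], 255], [[0, 0, 0], [-0.25, -7, 0], 255], [[0, 0, 0], [-0.25, -7, 0], 255], [[0, 0, 0], [-0.25, -7, 0], 255]])

```text
clock: 46.08
position: [0.6191, -0.0322, 0.0473]
ee_rot: [0.0, 0.72, 0.694, -0.0]
contact_force: [1.0, 3.7, -1.5]
width: -0.0
```

>>> arm_command(steps=[[[0, 0, 0], [-0.2, -5, 0], 255], [[0, 0, 0], [-0.2, -5, 0], 255], [[0, 0, 0], [-0.1, -3, 0], 255], [[0, 0, 0], [-0.1, -3, 0], 255], [[0, 0, 0], [-0.1, -3, 0], 255]])

```text
clock: 46.7
position: [0.6185, -0.0508, 0.0474]
ee_rot: [0.0, 0.72, 0.694, 0.0]
contact_force: [-0.2, 4.1, -0.2]
width: -0.0002
```

>>> arm_command(steps=[[[0, 0, 0], [-0.1, -2, 0], 255], [[0, 0, 0], [-0.1, -2, 0], 255], [[0, 0, 0], [0, 0, 0], 255]])

```text
clock: 47.08
position: [0.6182, -0.0537, 0.0474]
ee_rot: [-0.001, 0.72, 0.694, 0.001]
contact_force: [-0.7, 6.5, 0.3]
width: 0.0001
```

At y = -0.054 as predicted for the stop. One back-off and re-press to confirm, then retreat.

>>> arm_command(steps=[[[0, 0, 0], [0.2, 6, 0], 255], [[0, 0, 0], [0, 0, 0], 255], [[0, 0, 0], [0, 0, 0], 255], [[0, 0, 0], [-0.2, -6, 0], 255], [[0, 0, 0], [0, -3, 0], 255], [[0, 0, 0], [0, 0, 0], 255]])

```text
clock: 47.82
position: [0.618, -0.054, 0.0474]
ee_rot: [-0.003, 0.721, 0.693, 0.003]
contact_force: [0.1, 12.0, 0.9]
width: 0.0001
```

>>> arm_command(steps=[[[0, 0, 0], [0.3, 8, 0], 255], [[0, 0, 0], [0.5, 15, 0], 255], [[0, 0, 0], [0, 0, 50], 255], [[0, 0, 0], [0, 0, 60], 255], [[0, 0, 0], [-20, 50, 30], 255], [[0, 0, 0], [-40, 45, 0], 255], [[0, 0, 0], [-40, 45, 0], 255], [[0, 0, 0], [0, 0, 0], 255], [[0, 0, 0], [0, 0, 0], 255]])

```text
clock: 48.95
position: [0.5195, 0.1053, 0.1877]
ee_rot: [0.001, 0.72, 0.694, 0.0]
contact_force: [0.0, -0.1, 0.2]
width: -0.0
```

```bash
python3 look.py 19; python3 - <<'E'
from h import *
im=cv2.imread("pics/top_19.png"); cv2.imwrite("pics/t19c.png",cv2.resize(im[110:260,140:430],None,fx=2.7,fy=2.7,interpolation=cv2.INTER_CUBIC))
P=dict(np.load("pics/top_19.npz"))
E
```

```text
[0.5195 0.1053 0.1877] [9.000e-04 7.197e-01 6.943e-01 3.000e-04] -0.0 48.95 [ 0.  -0.1  0.2] jawang
jaw angle -0.03591775290994637
```

View pics/t19c.png

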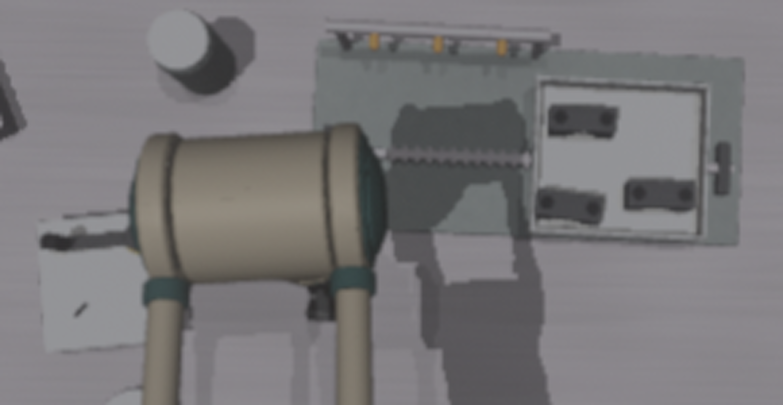

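View pics/wrist_19.png

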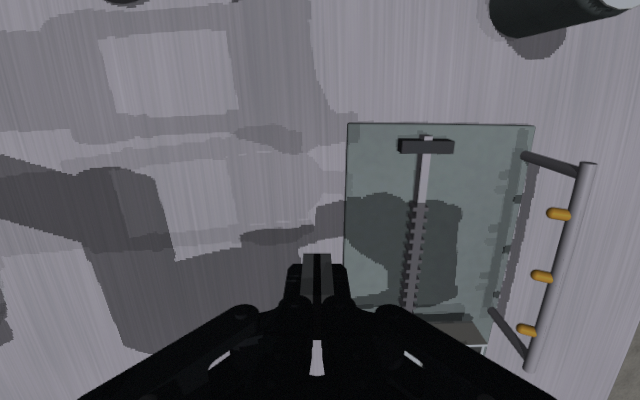

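>>> arm_command(steps=[[[0, 0, 0], [15, -20, 35], 255], [[0, 0, 0], [20, -20, 30], 255], [[0, 0, 0], [20, -20, 0], 255], [[0, 0, 0], [20, -20, 0], 255], [[0, 0, 0], [0, 0, 0], 255], [[0, 0, 0], [0, 0, 0], 255]])

```text
clock: 49.9
position: [0.5937, 0.025, 0.2518]
ee_rot: [-0.001, 0.72, 0.694, -0.0]
contact_force: [0.0, -0.3, 0.9]
width: 0.0
```

```bash
python3 look.py 20; python3 - <<'E'
from h import *
im=imaging.get_image("scene"); cv2.imwrite("pics/s20c.png",cv2.resize(im[200:330,240:420],None,fx=4,fy=4,interpolation=cv2.INTER_CUBIC))
im=cv2.imread("pics/top_20.png"); cv2.imwrite("pics/t20c.png",cv2.resize(im[110:260,140:430],None,fx=2.7,fy=2.7,interpolation=cv2.INTER_CUBIC))
E
```

```text
[0.5937 0.025  0.2518] [-8.000e-04  7.204e-01  6.935e-01 -4.000e-04] 0.0 49.9 [ 0.  -0.3  0.9] jawang
jaw angle -0.03806442636780758
wrist net 0.49 [358.6, 254.0, 23.8, 59.2]
```

View pics/wrist_20.png

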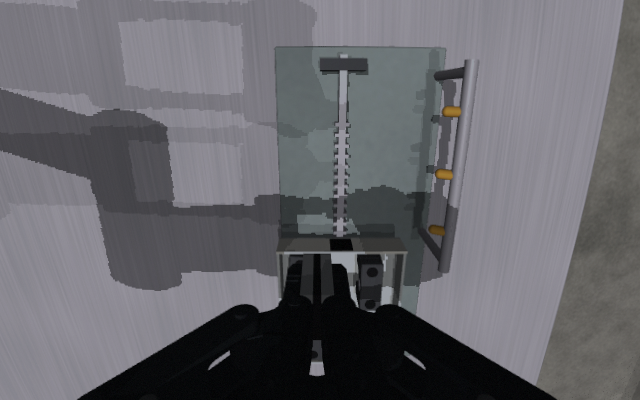

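View pics/s20c.png

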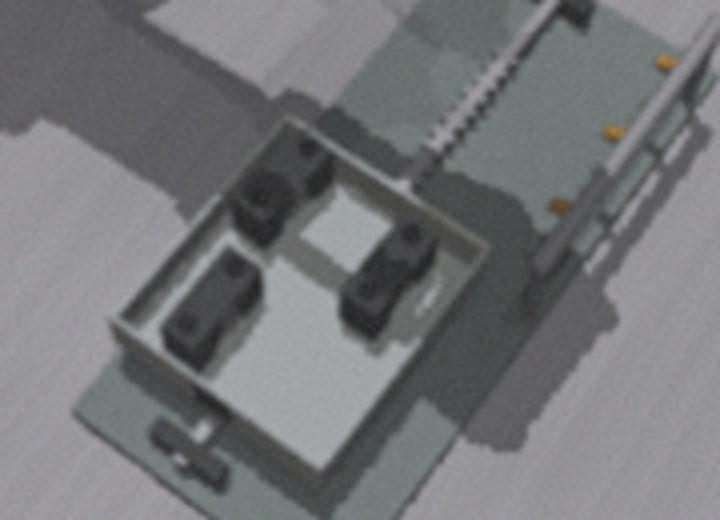

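View pics/t20c.png

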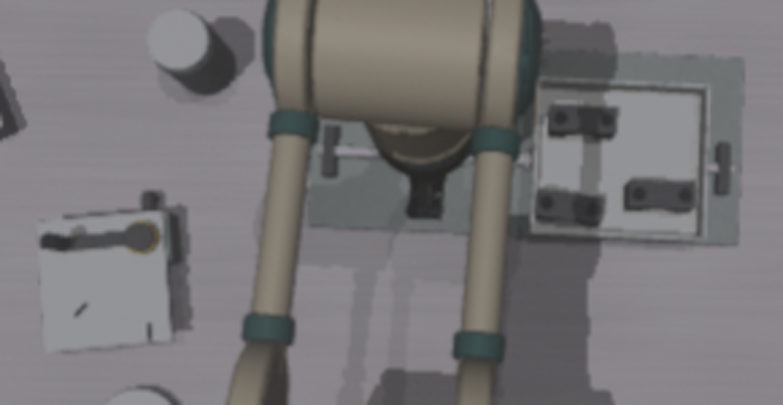

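```bash
python3 - <<'E'
from h import *
g=lambda x,y:[140+(x+.5)/2.7-.5,110+(y+.5)/2.7-.5]
def W(p,z): return px2w("top",[g(*q) for q in p],z)
t=W([(534,78),(710,86),(707,243),(530,234)],.066); c=t.mean(0); print(t.round(4),c)
a=-.036; ex=np.array([np.cos(a),np.sin(a)]); ey=np.array([-np.sin(a),np.cos(a)])
for n,h in dict(C=[(549,203),(592,210)],B=[(563,117),(606,120)],A=[(641,193),(686,194)]).items():
    w=W(h,.072); m=w.mean(0)-c; print(n,np.linalg.norm(w[0]-w[1]),(m[:2]@ex).round(4),(m[:2]@ey).round(4))
E
```

```text
[[ 0.6915 -0.0639  0.066 ]
 [ 0.6854 -0.2325  0.066 ]
 [ 0.5348 -0.2289  0.066 ]
 [ 0.5418 -0.061   0.066 ]] [ 0.61339523 -0.14658001  0.066     ]
C 0.04114491428274462 -0.0473 0.0461
B 0.04095566787499327 0.0372 0.0361
A 0.042586155704508924 -0.031 -0.0414
```

```bash
python3 - <<'E'
from rig import manip
print(manip.sign_off())
E
```

```text
the job is handed in; nothing more can be done
None
```

The blow-off cycle is done and the job is handed in, at about 50 s of the 210 s allowed. There is no verdict to report, only my own checks.

**What was done, in order:**
1. I turned the lever from about 1.26 rad to shut.
2. I laid the three caps present side by side on the tray floor.
3. I pushed the carriage to the home stop.
4. I set the lever on the middle mark and left it there for over 3 s, then turned it back to shut against its stop.
5. I pushed the carriage back to the loading stop.

**Last checks:**
- **Carriage:** the push force rose at the stop at both ends, and again after backing off and re-pressing. The measured travel was about 181 mm, and the top camera put the final position about 2 mm from the loading stop, within the 8 mm limit.
- **Lever:** it reads shut in the last top picture.
- **Caps:** all three sit upright on the floor and within limits. In the tray frame, in mm, they are at about (37, 36), (-31, -41) and (-47, 46).
- **Spanner, can and bearing:** I did not touch them. The can and part of the bearing show unmoved in the last top picture; I did not recheck the spanner's position at the end.

**What disagreed:**
- **Cap position:** one cap was knocked a couple of centimetres towards a tray corner during the return push. It is still flat on the floor and inside the limits, so I left it.
- **Cap detection:** the cap network missed the caps or gave false hits, so I located them from their bolt holes instead.
- **Cameras:** the top and wrist cameras differed by 2 to 5 mm.

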